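# Hang the sensor frame in the jig's tank and start its fan

## Task

Draw the aluminium sensor frame up out of its slanted rack and hang it upright inside the pressure jig's tank, its own hook over the middle of the tank's near rim (the robot's side): lower it gently until you feel the hook bear on the rim, and only then let go. Then lift the hinged guard on the switch box right back, flip the toggle beneath away from the robot, and close the guard again. Leave the loose things on the bench where they are.

Things in the scene. Friction and masses are not known exactly. Their poses are not given: they have to be found in the camera images.
- jig: Dark cast-iron pressure jig, fixed. Base plate 300 x 150 x 24 mm; 60 mm wide column at its far left corner (x +128 to +203, y +15 to +75 mm, to z 390 mm) with a raised steel lever (to 650 mm). Origin on the bench below the tank's centre; x points away from the robot, z up. It carries an open steel tank, outside 140 (x) x 160 (y) x 95 mm tall, walls and floor 6 mm, level on a height screw.
- rim_low (a point): Jig's point (-67, 0, 140 mm), same axes: middle of the tank's near rim IF the screw were fully down. The rim is the straight top edge, along y (+-80 mm), of the 6 mm thick near wall (3 mm either side of this point). The screw is wound up by an unreported 0 to 30 mm, different each time, so the real rim lies that much higher: find it by touch. Rigid under light loads.
- frame: Aluminium sensor frame, loose, 180 to 270 g, 10 mm thick (x), 100 wide (y), 130 tall (z up when upright); origin: centre of its underside. Grip its top rail (z 104 to 130 mm, full width) across the thickness. Below are open 10 mm bars, a cross bar at z 76 to 88, a white 22 mm sensor (x -5 to +17). At the start it leans 28 degrees in the rack, top towards the robot, hook on the underside.
- frame_mid (a point): Centre of the frame: its point (0, 0, 65 mm); same axes as frame.
- frame_throat (a point): Underside of the hook's bridge, mid-throat: frame's point (-12, 0, 80 mm), same axes; it comes to rest on the rim. The hook, 30 mm wide (y), stands out from the frame's -x face: bridge at z 80 to 84 mm out to x = -23, then a 4 mm lip down to z = 55. Throat between lip and frame face: 14 mm, for the 6 mm wall.
- rack_seat (a point): Black rack, fixed, base 130 x 120 mm; x away from the robot, z up. The point: where the centre of the frame's underside stands, 30 mm up. The frame's lower 40 mm sit in a 13 mm wide slot leaning 28 degrees, so it cannot be turned upright there: draw it out along its own z by 45 mm or more. Rails carry its underside up to frame z = 60 at both ends; above that it is free on both sides.
- guard_hinge (a point): Grey switch box, fixed, 120 (x) x 84 (y) x 50 mm tall, x away from the robot, z up. The point lies on the guard's hinge line (along y), 87 mm above the bench, 50 mm beyond the box's centre. Guard and toggle turn about y.
- guard_bar (a point): Middle of the guard's round steel pull bar (10 mm thick, along y, 62 mm free between its arms), 140 mm from the hinge line. The clear guard (plate 90 x 70 mm with 14 mm cheeks below) ends 50 mm short of the bar: one finger fits between (45 mm free). Shut, the bar is level with the hinge, 30 mm in front of the box.
- guard (a joint): Guard angle: 0 shut, grows as the bar is lifted up and over, 1.9 fully back (stop). Light, about 0.6 N at the bar. Past about 1.75 it stays back; short of that it falls shut by itself, slowly.
- toggle_pivot (a point): Pivot of the steel toggle on the box top beneath the guard: 52 mm above the bench, 75 mm nearer than the hinge line; axes as the box. The round bat (10 mm thick) reaches 31 mm from the pivot. The raised guard stands close behind it: bring the gripper's narrow side towards the guard.
- toggle (a joint): 0 off: bat leans 0.4 rad towards the robot's side (-x of the box); 0.8 on: leans 0.4 rad the other way. Stays where put; about 2 N at the tip moves it. Closing the guard does not move it.
- lid: bystander: green plastic sonde lid, disc 84 mm across, 20 mm high; origin at underside.
- bushing: bystander: bronze bushing, ring 34 mm across, 28 mm high; origin at underside.
- foot_a: bystander: black rubber foot, 36 mm across, 20 mm high; origin at underside.
- foot_b: bystander: second rubber foot, the same.
- jar: bystander: jar 56 mm across, 70 mm high; origin at underside.
- driver: bystander: screwdriver lying on the bench.

How it is judged (in metres and radians):
On the way, in this order (a step that is already met when the one before it is completed fails the run):
1. the hook bears on the near rim while the frame is still held (x of frame_throat in the frame of jig between -0.075 and -0.059 m and y of frame_throat in the frame of jig between -0.04 and 0.04 m and z of frame_throat in the frame of jig between 0.13 and 0.18 m and angle between frame_throat's own z axis and vertical below 0.2 rad and contact force between jig and frame above 0.4 N and contact force between the fingers and frame above 1 N), for 0.1 s.
2. the frame hangs upright on the rim, let go and at rest (x of frame_throat in the frame of jig between -0.075 and -0.059 m and y of frame_throat in the frame of jig between -0.04 and 0.04 m and z of frame_throat in the frame of jig between 0.13 and 0.18 m and angle between frame_throat's own z axis and vertical below 0.2 rad and contact force between jig and frame above 0.4 N and contact force between the fingers and frame below 0.05 N and linear speed of frame below 0.02 m/s), for 0.2 s.
3. the guard is lifted right back (value of joint guard above 1.6 rad), for 0.1 s.
4. the toggle is flipped on with the guard open (value of joint toggle above 0.65 rad and value of joint guard above 1 rad), for 0.1 s.
At the end, for the whole second after the job is handed in: The frame hangs at rest, released, on the tank's near rim: throat point within 8 mm of the wall's centre line, within 40 mm of the rim's middle, its z axis within 0.2 rad of vertical and its weight on the jig; toggle on (over 0.65 rad); guard shut (under 0.1 rad) (all of step 2 and value of joint toggle above 0.65 rad and value of joint guard below 0.1 rad); the robot touches nothing.
It fails at once if the frame is rammed or dropped on the jig (over 60 N) (contact force between jig and frame above 60 N).
It fails at once if a loose bystander is moved more than 30 mm (distance of any of lid, bushing, foot_a, foot_b, jar, driver from where it was at the start of the episode above 0.03 m).
It also fails if it takes over 72 s, if anything falls off the work surface, if the arm or the gripper's body presses on something with over 40 N, if the wrist force passes 120 N, or if a joint passes its speed limit or range.

## Robot

A 7-joint arm with a two-finger parallel gripper is mounted at the origin on the work surface. World frame = base frame: x ahead of the robot, y to its left, z up, the work surface at z = 0. Lengths are in mm, angles in rad, forces in N, time in s.
With the tool pointing down it reaches from about 350 to 900 mm from the base axis. Payload 8.1 kg.
Tool frame: the origin (TCP) lies at the very end of the fingers, on their centre line; the grasp point (between the pads) lies 19 mm behind it; x points along the fingers, z is the direction in which the jaws open and shut, and the axes are right-handed (so a half turn about x gives the same grasp; the last joint's range is limited). The gripper opens to 92 mm and grips with 3 to 60 N. Pads are 19 mm wide; open, the fingers measure 130 mm over their backs; the gripper's body (75 mm by 190 mm) begins 47 mm behind the grasp point.
Start: joints at [-1.388, 0.434, 0.025, 1.573, -0.012, 1.134, -0.075], TCP at [176.231, 599.655, 194.642] pointing down, gripper open.
Joint ranges: [-2.62, 2.62], [-0.44, 2.09], [-1.27, 1.32], [0.08, 2.57], [-1.32, 4.46], [0.12, 2], [-2.74, 2.74]. Speed limits (rad/s): [2.22, 2.22, 3.01, 3.01, 3.14, 3.14, 3.14].

## Interface

Orientations are given as a unit quaternion [w, x, y, z].
In Python, from plant import bot, cams gives the robot as it stands.
- The arm moves only by the tool jog_arm, never from a script. Its argument "deltas" is a list of rows, each an object with "slide": the shift along the tool's x, y, z in m, a list of three; "yaw": the turn about the tool's x in rad; "hand": the opening, from 0 (shut) to 1 (fully open). In form: [{"slide": [dx, dy, dz], "yaw": yaw, "hand": hand}, ...]. A call has 1 to 10 rows; each row is the pose to reach, as a shift and turn from the pose commanded when the call began, along the tool's axes at that moment; what a row does not reach only later rows make up. A row lasts 1/10 s, in which the tool goes at most 50 mm and 8.59 degrees, less where a joint would pass 70% of its speed; a pose out of reach is approached as far as the arm can. A call with a gripper value outside its range is refused whole. The fingers move at their own pace and stop on an object; "newtons" is the grip in N (left out, the last holds). Time passes only in rows, so rows that repeat a pose let the fingers close. It gives the time, the measured TCP pose, the force and the opening at its end, in the units of the state.
- bot.sense(): the state, without advancing time (a new reading comes with each control period).
- cams.read_camera(name): name is "scene" or "top" or "wrist"; returns (picture, depth): 420x560x3 uint8, blue, green, red; 420x560 float32, mm along the optical axis (not along the pixel's ray), 0 where there is no reading.
- cams.camera_model(name): a dict with "vfov" (degrees; the focal length in pixels is half the picture's height over the tangent of half this angle, whatever the lens; pixels are square), "cx", "cy" (the principal point, pixels), "world_from_camera" (4x4, takes a point from camera to world coordinates); the wrist camera has in their place "tool_from_camera" (4x4, takes a point from camera to tool coordinates, whose origin is the TCP and whose axes are the tool frame's). Camera axes: x right, y down, z forward; pixel columns grow to the right and rows downward; lengths in mm; the calibration is good to about 2 mm. A picture is of the moment at which its call begins: read the wrist's pose just before it. camera_model takes no time and is no camera call.
- bot.finish_job(): hands the job in, once; it reports no verdict.
Trained networks look in the newest picture that a camera, given by its name, has taken for a name from the list of things; names that differ only in an ending like _2 or _b are one class to them, and where a whole thing is asked for, a point or a joint stands for the part that bears it (a point fixed in the world has none). Each returns a list of dicts, best first, with "p" (0 to 1); they miss things now and then, are a little off and sometimes report something else, mostly with a low value. They report only what shows in the picture. A call takes as long as a camera call.
- cams.outline_of(camera, thing): "pixels" (420x560 bool, what is visible of it).
- cams.place_of(camera, thing): "at" ([x, y, z] in mm, in the coordinates of the camera as it stood for that picture, good to about 4 mm: a listed point, or the origin of a listed thing).
The state is a dict: "clock": time; "joints": joint angles; "joint_vel": joint speeds; "tau": joint torques, N m; "ee_pos": TCP position; "eef_rot": TCP orientation; "contact_force": force on the tool from outside, world axes, zero at the start; "torque": the same for the moment, N m; "finger_gap": finger opening in mm.
Only numpy, scipy, OpenCV 4.12 (cv2) and the standard library are available. Lean on these libraries where they do the work, as an engineer would, in place of code of your own. Each camera call takes 0.05 s, during which the arm holds its last target. There are 200 camera calls.

## Working session

There is one attempt and no reset: what is moved stays moved. The work goes in short steps, Python scripts to look and compute and a tool call to move; the robot and the scene stay as the last step left them, time stands still between calls to the robot, and variables do not carry over. Pictures are saved under pics/ and viewed, about 8 in all and at most 12, crops included, and the job is handed in when it is done.

Besides the shell and the picture viewer there is one more tool, called after "Emit:" by a JSON object that holds its "name" and its "arguments", one argument or row to a line. jog_arm: Moves the arm, as the interface text tells. Its arguments: {"type":"object","properties":{"deltas":{"type":"array","items":{"type":"object","properties":{"slide":{"type":"array","items":{"type":"number"}},"yaw":{"type":"number"},"hand":{"type":"number"}}}},"newtons":{"type":"number"}},"required":["deltas"]}

```bash
ls; mkdir -p pics; cat > h.py <<'E'
import numpy as np, cv2
from plant import bot, cams
from scipy.spatial.transform import Rotation as R
np.set_printoptions(precision=3,suppress=True)
def tool():
    s=bot.sense(); q=s["eef_rot"]; T=np.eye(4); T[:3,:3]=R.from_quat([q[1],q[2],q[3],q[0]]).as_matrix(); T[:3,3]=s["ee_pos"]; return T
def wfc(c,T=None):
    m=cams.camera_model(c)
    return np.array(m["world_from_camera"]) if c!="wrist" else (tool() if T is None else T)@np.array(m["tool_from_camera"])
def cloud(c,d,W):
    m=cams.camera_model(c); f=210/np.tan(np.radians(m["vfov"])/2)
    v,u=np.mgrid[:420,:560]; P=np.stack([(u-m["cx"])/f*d,(v-m["cy"])/f*d,d,np.ones_like(d)],-1)
    return (P@W.T)[...,:3]
def place(c,t,W,n=2):
    for r in cams.place_of(c,t)[:n]: print(c,t,round(r["p"],2),(W@np.r_[r["at"],1])[:3])
E
python3 - <<'E'
from h import *
s=bot.sense(); print(s); print(tool())
for c in ["scene","top"]:
    W=wfc(c); p,d=cams.read_camera(c); cv2.imwrite(f"pics/{c}0.png",p); np.save(f"{c}0.npy",d)
    for t in ["jig","rim_low","frame","frame_mid","frame_throat","rack_seat","guard_hinge","guard_bar","toggle_pivot","lid","bushing","foot_a","jar","driver"]: place(c,t,W,2)
E
```

```text
pics
{'clock': 0.0, 'joints': array([-1.388,  0.435,  0.025,  1.574, -0.012,  1.134, -0.075]), 'joint_vel': array([-0.   ,  0.001,  0.001,  0.   , -0.   , -0.001, -0.001]), 'tau': array([ -0.001, -66.782,   0.985, -31.447,  -0.061,   0.043,   0.   ]), 'ee_pos': array([176.115, 599.096, 193.874]), 'eef_rot': array([ 0.566, -0.424,  0.567,  0.423]), 'contact_force': array([0.27 , 0.322, 0.18 ]), 'torque': array([-0.019,  0.005,  0.005]), 'finger_gap': 91.37628637632}
[[ -0.     -0.959   0.282 176.115]
 [ -0.001   0.282   0.959 599.096]
 [ -1.     -0.     -0.002 193.874]
 [  0.      0.      0.      1.   ]]
scene rim_low 0.88 [512.434  29.535 136.614]
scene frame 0.94 [544.803 289.055  28.264]
scene frame 0.21 [ 564.424 -294.591   87.374]
scene frame_mid 0.82 [517.265 283.563  88.069]
scene frame_throat 0.6 [497.744 285.95   93.978]
scene frame_throat 0.55 [ 382.21  -144.778   -1.736]
scene rack_seat 0.62 [546.337 293.014  26.72 ]
scene guard_bar 0.64 [ 423.022 -316.85    82.973]
scene toggle_pivot 0.93 [ 487.691 -303.115   55.945]
scene lid 0.93 [ 731.253 -273.804    1.42 ]
scene lid 0.
[... 212 characters left out ...]
er 0.52 [ 328.837 -363.767   -1.318]
top jig 0.84 [578.958  37.317   1.026]
top jig 0.31 [550.986 290.717  30.918]
top frame_mid 0.57 [516.689 286.71   87.235]
top frame_throat 0.69 [500.844 279.314  98.058]
top rack_seat 0.9 [550.732 293.777  33.653]
top guard_hinge 0.77 [ 563.013 -290.989   88.82 ]
top guard_hinge 0.36 [734.802 297.658   1.728]
top guard_bar 0.94 [ 428.549 -312.376   87.01 ]
top toggle_pivot 0.9 [ 491.926 -300.439   59.885]
top lid 0.92 [ 731.864 -270.104    1.986]
top bushing 0.4 [368.602 123.798   4.299]
top foot_a 0.58 [ 378.981 -135.797   -1.133]
top jar 0.84 [733.483 294.264   1.695]
top jar 0.6 [ 492.522 -305.413   57.944]
top driver 0.95 [ 328.931 -360.572   -3.409]
```

```bash
python3 - <<'E'
from h import *
import json
for c in ["scene","top"]: print(c,{k:np.array(v) for k,v in cams.camera_model(c).items()})
print(cams.camera_model("wrist"))
a=cv2.imread("pics/scene0.png");b=cv2.imread("pics/top0.png")
E
```

```text
scene {'vfov': array(49.695), 'cx': array(281.912), 'cy': array(208.009), 'world_from_camera': array([[  -0.567,    0.6  ,   -0.565, 1139.646],
       [   0.824,    0.409,   -0.393,  373.77 ],
       [  -0.005,   -0.688,   -0.726,  857.966],
       [   0.   ,    0.   ,    0.   ,    1.   ]])}
top {'vfov': array(50.376), 'cx': array(277.041), 'cy': array(207.147), 'world_from_camera': array([[  -0.004,   -0.998,    0.062,  459.844],
       [  -1.   ,    0.005,    0.015,  -24.139],
       [  -0.015,   -0.062,   -0.998, 1183.113],
       [   0.   ,    0.   ,    0.   ,    1.   ]])}
{'vfov': 66.33536392850547, 'cx': 283.07191316868386, 'cy': 208.4474423898213, 'tool_from_camera': array([[  -0.   ,   -0.258,    0.966, -189.894],
       [  -0.001,   -0.966,   -0.258,   68.905],
       [   1.   ,   -0.001,   -0.   ,   -0.355],
       [   0.   ,    0.   ,    0.   ,    1.   ]])}
```

View pics/scene0.png

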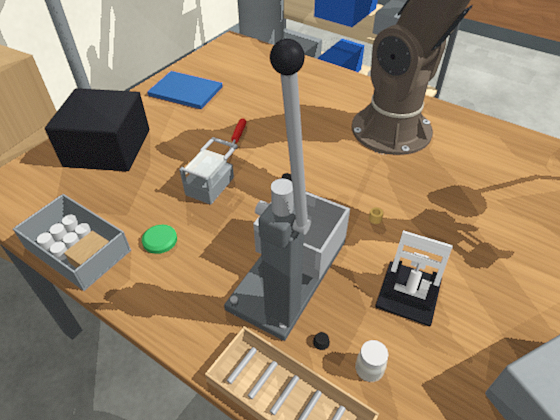

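View pics/top0.png

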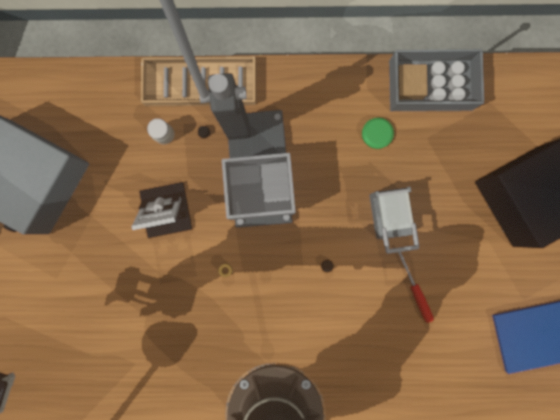

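The scene view shows the jig tank around (300,220), the frame in its rack at (420,270) and the switch box at (208,175). The top view shows the tank at (258,187), the frame rail from (137,222) to (180,210), and the guard bar at (400,245). The screwdriver and feet lie nearby. Next I'll get yaw angles and positions from depth.

```bash
python3 - <<'E'
from h import *
for c in ["top","scene"]:
    d=np.load(c+"0.npy"); P=cloud(c,d,wfc(c)); img=cv2.imread(f"pics/{c}0.png")
    # tank rim
    x,y,z=P[...,0],P[...,1],P[...,2]
    m=(x>480)&(x<700)&(y>-80)&(y<150)&(z>138)&(z<185)&(d>0); 
    Q=P[m]; print(c,"rim n",len(Q),"z hist",np.histogram(Q[:,2],bins=np.arange(138,186,4)), "minAreaRect",cv2.minAreaRect(Q[:,:2].astype(np.float32)))
    n=Q[(Q[:,0]<Q[:,0].min()+60)]
    # frame top
    m=(x>420)&(x<560)&(y>210)&(y<360)&(z>125)&(z<165)&(d>0); Q=P[m]
    print("frame rail",len(Q),Q.min(0),Q.max(0),cv2.minAreaRect(Q[:,:2].astype(np.float32)))
    m=(x>420)&(x<560)&(y>210)&(y<360)&(z>128)&(z<165)&(d>0); Q=P[m]; cc=Q.mean(0); U,S,V=np.linalg.svd(Q-cc,full_matrices=False); print(cc,V[0],V[2])
    # guard
    m=(x>400)&(x<600)&(y>-380)&(y<-240)&(z>75)&(z<110)&(d>0); Q=P[m]; print("guard",len(Q),cv2.minAreaRect(Q[:,:2].astype(np.float32)))
    m=(x>425)&(x<630)&(y>-380)&(y<-240)&(z>40)&(z<60)&(d>0); Q=P[m]; print("box",len(Q),cv2.minAreaRect(Q[:,:2].astype(np.float32)))
    m=(x>420)&(x<650)&(y>220)&(y<370)&(z>8)&(z<40)&(d>0); Q=P[m]; print("rack",len(Q),cv2.minAreaRect(Q[:,:2].astype(np.float32)))
    m=(x>440)&(x<800)&(y>-80)&(y<150)&(z>15)&(z<30)&(d>0); Q=P[m]; print("base",len(Q),cv2.minAreaRect(Q[:,:2].astype(np.float32)))
E
```

```text
top rim n 650 z hist (array([299, 334,  17,   0,   0,   0,   0,   0,   0,   0,   0]), array([138, 142, 146, 150, 154, 158, 162, 166, 170, 174, 178, 182])) minAreaRect ((575.6840209960938, 35.26768112182617), (140.2293701171875, 160.1089630126953), 4.783478736877441)
frame rail 336 [475.413 231.679 125.227] [513.278 331.388 151.056] ((493.2519226074219, 281.34893798828125), (20.367341995239258, 100.83320617675781), 11.6155366897583)
[492.284 280.147 141.591] [-0.196  0.981  0.009] [0.716 0.137 0.684]
guard 1489 ((494.83453369140625, -303.00592041015625), (152.319091796875, 85.14009857177734), 8.442288398742676)
box 446 ((513.1429443359375, -299.07373046875), (120.01174926757812, 83.96479797363281), 8.356226921081543)
rack 1380 ((520.7745971679688, 286.9542236328125), (143.6455841064453, 120.77114868164062), 11.249789237976074)
base 2333 ((635.2781982421875, 40.23872375488281), (299.841552734375, 149.78456115722656), 4.867602825164795)
scene rim n 337 z hist (array([310,  27,   0,   0,   0,   0,   0,   0,   0,   0,   0]), array([138, 142, 146, 150, 154, 158, 162, 166, 170, 174, 178, 182])) minAreaRect ((576.76904296875, 35.06195068359375), (142.69972229003906, 160.4881134033203), 4.281527519226074)
frame rail 606 [476.134 231.036 125.084] [512.27  330.351 147.335] ((494.9520568847656, 280.46917724609375), (22.754838943481445, 100.1882095336914), 12.531889915466309)
[495.464 281.636 137.374] [ 0.19  -0.982  0.001] [0.781 0.152 0.606]
guard 997 ((498.4301452636719, -303.37237548828125), (153.2633819580078, 87.12423706054688), 8.11234188079834)
box 563 ((516.4547119140625, -300.0107727050781), (122.89241027832031, 88.39871978759766), 8.229939460754395)
rack 1736 ((530.5274047851562, 287.4057922363281), (131.30245971679688, 119.04882049560547), 11.308197021484375)
base 2297 ((641.046875, 39.69169616699219), (293.7187805175781, 150.9402618408203), 4.929851531982422)
```

Emit:
{"name": "jog_arm", "arguments": {
  "deltas": [
    {"slide":[-0.02,-0.03,-0.016],"yaw":0.1,"hand":1},
    {"slide":[-0.046,-0.07,-0.038],"yaw":0.25,"hand":1},
    {"slide":[-0.046,-0.11,-0.06],"yaw":0.38,"hand":1},
    {"slide":[-0.046,-0.15,-0.082],"yaw":0.52,"hand":1},
    {"slide":[-0.046,-0.19,-0.104],"yaw":0.65,"hand":1},
    {"slide":[-0.046,-0.23,-0.126],"yaw":0.78,"hand":1},
    {"slide":[-0.046,-0.275,-0.15],"yaw":0.9,"hand":1},
    {"slide":[-0.046,-0.32,-0.174],"yaw":1.0,"hand":1},
    {"slide":[-0.046,-0.36,-0.196],"yaw":1.086,"hand":1},
    {"slide":[-0.046,-0.395,-0.215],"yaw":1.086,"hand":1}
  ]
}}

```text
clock: 2.5
ee_pos: [496.3, 279.6, 241.0]
eef_rot: [0.704, -0.069, 0.703, 0.069]
contact_force: [0.4, 0.2, -1.1]
finger_gap: 91.6
```

```bash
python3 - <<'E'
from h import *
T=tool();W=wfc("wrist",T); p,d=cams.read_camera("wrist"); cv2.imwrite("pics/w1.png",p)
P=cloud("wrist",d,W); x,y,z=P[...,0],P[...,1],P[...,2]
print(T)
m=(x>420)&(x<560)&(y>210)&(y<360)&(z>120)&(z<165)&(d>0); Q=P[m]
print(len(Q),Q.min(0),Q.max(0),cv2.minAreaRect(Q[:,:2].astype(np.float32)))
ax=np.array([.98,.197,0]); s=(P-T[:3,3])@ax; 
for z0 in range(120,156,4):
    k=m&(z>=z0)&(z<z0+4)
    if k.sum()>5: print(z0,k.sum(),np.percentile(s[k],[2,50,98]))
for t in ["frame_mid","frame_throat","rack_seat"]: place("wrist",t,W)
E
```

```text
[[  0.001  -0.193   0.981 496.347]
 [  0.      0.981   0.193 279.552]
 [ -1.     -0.      0.001 240.996]
 [  0.      0.      0.      1.   ]]
2322 [475.186 231.122 120.069] [515.467 332.554 147.937] ((495.103759765625, 281.8888854980469), (22.50186538696289, 100.07540893554688), 10.912046432495117)
120 49 [ 7.901  9.778 10.814]
124 192 [5.866 7.81  8.796]
128 213 [-0.316  5.817  6.842]
132 233 [1.876 3.064 4.89 ]
136 237 [-0.103  1.108  2.153]
140 567 [-11.901  -8.576   0.221]
144 831 [-10.307  -5.558  -1.911]
wrist frame_mid 0.7 [517.922 290.613  84.279]
wrist frame_throat 0.57 [497.175 280.995  91.311]
wrist rack_seat 0.82 [553.319 291.679  31.085]
wrist rack_seat 0.39 [517.8   288.622  86.348]
```

View pics/w1.png

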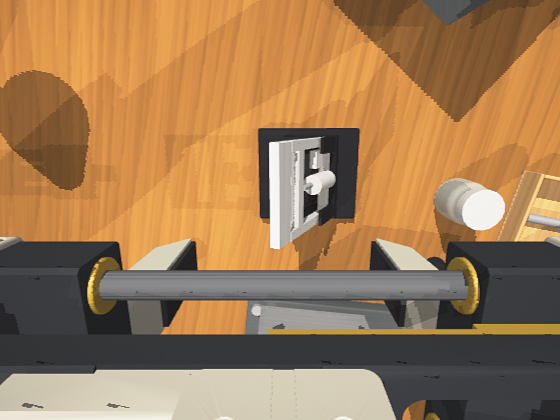

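The frame rail is at (275,195), centred between the jaws with nothing in the fingers' way. I'll descend and grip lightly.

Emit:
{"name": "jog_arm", "arguments": {
  "deltas": [
    {"slide":[0.03,0.002,-0.0015],"yaw":0,"hand":1},
    {"slide":[0.065,0.002,-0.0015],"yaw":0,"hand":0.8},
    {"slide":[0.1,0.002,-0.0015],"yaw":0,"hand":0.6},
    {"slide":[0.124,0.002,-0.0015],"yaw":0,"hand":0.5},
    {"slide":[0.124,0.002,-0.0015],"yaw":0,"hand":0.4},
    {"slide":[0.124,0.002,-0.0015],"yaw":0,"hand":0.3},
    {"slide":[0.124,0.002,-0.0015],"yaw":0,"hand":0},
    {"slide":[0.124,0.002,-0.0015],"yaw":0,"hand":0},
    {"slide":[0.124,0.002,-0.0015],"yaw":0,"hand":0}
  ],
  "newtons": 12
}}

```text
clock: 3.6
ee_pos: [493.2, 284.1, 117.7]
eef_rot: [0.704, -0.07, 0.703, 0.071]
contact_force: [0.4, -0.3, -0.8]
finger_gap: 32.5
```

Emit:
{"name": "jog_arm", "arguments": {
  "deltas": [
    {"slide":[0,0,0],"hand":0},
    {"slide":[0,0,0],"hand":0},
    {"slide":[0,0,0],"hand":0},
    {"slide":[0,0,0],"hand":0}
  ],
  "newtons": 12
}}

```text
invalid input
```

Emit:
{"name": "jog_arm", "arguments": {
  "deltas": [
    {"slide":[0,0,0],"yaw":0,"hand":0},
    {"slide":[0,0,0],"yaw":0,"hand":0},
    {"slide":[0,0,0],"yaw":0,"hand":0},
    {"slide":[0,0,0],"yaw":0,"hand":0}
  ],
  "newtons": 12
}}

```text
clock: 4.0
ee_pos: [492.7, 283.6, 116.6]
eef_rot: [0.704, -0.07, 0.704, 0.07]
contact_force: [0.3, -0.4, -0.8]
finger_gap: 2.1
```

```bash
python3 - <<'E'
from h import *
T=tool();W=wfc("wrist",T); p,d=cams.read_camera("wrist"); 
p2,d2=cams.read_camera("scene")
cv2.imwrite("pics/w2.png",np.hstack([cv2.resize(p,(400,300)),cv2.resize(p2[200:350,340:540],(400,300))]))
print(T, bot.sense()["finger_gap"])
place("wrist","frame_mid",W); place("scene","frame_mid",wfc("scene"))
E
```

```text
[[ -0.     -0.198   0.98  492.666]
 [ -0.      0.98    0.198 283.627]
 [ -1.      0.     -0.    116.62 ]
 [  0.      0.      0.      1.   ]] 0.33815857681036243
wrist frame_mid 0.83 [517.387 291.354  87.439]
scene frame_mid 0.6 [519.714 280.256  85.333]
```

View pics/w2.png

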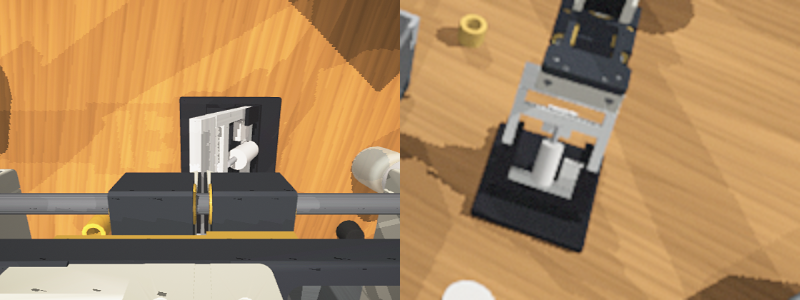

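The wrist half shows the jaws closed at (200,190) and the frame still in the rack. The scene half shows the rail at (570,85) in front of the gripper, so it was not grasped. I'll measure the frame's pose now.

```bash
python3 - <<'E'
from h import *
T=tool(); ax=np.array([.98,.197,0]);ay=np.array([-.197,.98,0]); o=np.array([494,281,0])
for c in ["scene","wrist"]:
    W=wfc(c,T) ; p,d=cams.read_camera(c); P=cloud(c,d,W); np.save(c+"2.npy",P); cv2.imwrite(f"pics/{c}2.png",p)
    s=(P-o)@ax; t=(P-o)@ay; z=P[...,2]
    for z0 in range(84,200,8):
        k=(abs(s)<70)&(abs(t)<75)&(z>=z0)&(z<z0+8)&(d>0)
        if k.sum()>5:
            print(c,z0,k.sum(),"s",np.percentile(s[k],[2,50,98]),"t",np.percentile(t[k],[2,98]), "mid", end=' ')
            k&=abs(t)<15; print(k.sum(),s[k].min() if k.any() else '',s[k].max() if k.any() else '')
print(bot.sense())
E
```

```text
scene 84 53 s [-0.595 29.41  43.972] t [-50.052  47.844] mid 17 -3.5223755588916434 45.01596155781467
scene 92 132 s [-2.613 22.964 29.251] t [-49.548  48.081] mid 55 -3.4309389059487194 31.393691389824294
scene 100 256 s [ 9.173 19.248 24.23 ] t [-46.969  46.658] mid 80 8.644561614295403 24.488444949414554
scene 108 65 s [12.472 17.238 22.105] t [-49.924  48.818] mid 6 16.11903620895353 20.491198009545936
scene 116 72 s [ 6.871 10.198 14.346] t [-50.174  48.331] mid 11 6.469221864815775 10.944815010596061
scene 124 66 s [ 3.051  8.893 12.408] t [-49.415  45.897] mid 9 8.99262398903094 12.332118789271627
scene 132 35 s [-4.211  2.054  5.774] t [-50.609  -8.594] mid 0  
scene 140 28 s [-9.502 -1.368  1.414] t [-50.03  -35.675] mid 0  
wrist 84 256 s [22.264 33.204 44.602] t [-6.887 50.442] mid 170 26.059244298683442 44.86474120592027
wrist 92 184 s [17.381 25.07  28.809] t [-1.382 50.502] mid 77 23.060947984232612 29.383077638928814
wrist 100 809 s [11.395 19.446 23.33 ] t [-2.955 50.488] mid 284 11.162655035122114 25.606783413476606
wrist 108 564 s [12.007 16.716 19.016] t [-1.724 50
[... 912 characters left out ...]
37165 1.834169504524167
wrist 188 261 s [-3.087 -1.119  1.941] t [-6.567  4.316] mid 261 -3.0949573663149783 2.045702129636683
wrist 196 13 s [-3.091 -3.067  2.014] t [-5.981 -1.705] mid 13 -3.0925173627341205 2.013602949109687
{'clock': 4.3, 'joints': array([-0.883,  0.432,  0.368,  1.832, -0.192,  0.912, -0.229]), 'joint_vel': array([-0.001,  0.001,  0.002,  0.001, -0.   , -0.   ,  0.   ]), 'tau': array([  0.004, -59.384,   5.637, -26.985,  -0.056,   0.02 ,  -0.   ]), 'ee_pos': array([492.659, 283.643, 116.588]), 'eef_rot': array([ 0.704, -0.07 ,  0.704,  0.07 ]), 'contact_force': array([ 0.977,  0.329, -0.148]), 'torque': array([-0.068,  0.045,  0.008]), 'finger_gap': 0.35352525662035356}
```

```bash
python3 - <<'E'
from h import *
a=cv2.imread("pics/wrist2.png")[120:340,190:390]; b=cv2.imread("pics/scene2.png")[190:300,370:470]
cv2.imwrite("pics/c3.png",np.hstack([cv2.resize(a,(400,440),interpolation=2),cv2.resize(b,(400,440),interpolation=2)]))
P=np.load("wrist2.npy"); T=tool()
for v in range(170,345,8): print(v,*[P[v,u].round(0).astype(int).tolist() for u in (262,272,280,287,295)])
E
```

```text
170 [469, 306, 12] [478, 327, 143] [482, 329, 148] [486, 328, 140] [490, 328, 132]
178 [470, 299, 13] [479, 323, 145] [483, 324, 147] [487, 324, 141] [491, 324, 133]
186 [471, 291, 12] [480, 319, 145] [484, 321, 147] [488, 320, 141] [492, 319, 133]
194 [473, 284, 14] [481, 315, 144] [485, 316, 147] [488, 316, 142] [493, 315, 133]
202 [474, 276, 12] [481, 311, 145] [485, 312, 147] [489, 312, 142] [494, 311, 133]
210 [475, 268, 12] [482, 307, 144] [486, 308, 146] [490, 307, 142] [495, 306, 132]
218 [477, 261, 12] [483, 302, 144] [487, 304, 147] [491, 303, 141] [496, 301, 133]
226 [478, 253, 12] [484, 298, 145] [488, 300, 147] [492, 298, 140] [497, 297, 132]
234 [480, 245, 11] [485, 294, 145] [489, 295, 145] [493, 294, 141] [498, 292, 131]
242 [480, 317, 220] [483, 317, 219] [489, 292, 150] [493, 292, 149] [489, 319, 219]
250 [480, 318, 226] [483, 318, 226] [489, 293, 162] [493, 293, 162] [489, 319, 225]
258 [481, 318, 232] [483, 318, 231] [490, 292, 170] [493, 293, 170] [489, 319, 231]
266 [481, 318, 236] [483, 318, 236] [490, 292, 179] [493, 293, 179] [488, 319, 236]
274 [481, 317, 238] [483, 317, 238] [486, 313, 230] [488, 313, 229] [489, 318, 237]
282 [482, 314, 237] [484, 315, 237] [486, 312, 231] [488, 312, 230] [489, 316, 237]
290 [482, 313, 239] [484, 313, 238] [487, 310, 231] [488, 311, 233] [490, 314, 237]
298 [482, 311, 238] [485, 311, 238] [487, 307, 231] [489, 308, 231] [490, 313, 239]
306 [483, 309, 238] [485, 309, 238] [492, 283, 195] [494, 283, 194] [490, 310, 239]
314 [483, 306, 237] [485, 307, 239] [492, 279, 194] [495, 279, 194] [491, 307, 237]
322 [483, 303, 237] [486, 305, 239] [493, 275, 193] [496, 276, 194] [491, 306, 239]
330 [484, 304, 241] [486, 303, 239] [488, 304, 240] [489, 305, 241] [491, 305, 240]
338 [484, 307, 248] [486, 308, 248] [487, 308, 248] [489, 308, 248] [490, 309, 248]
```

View pics/c3.png

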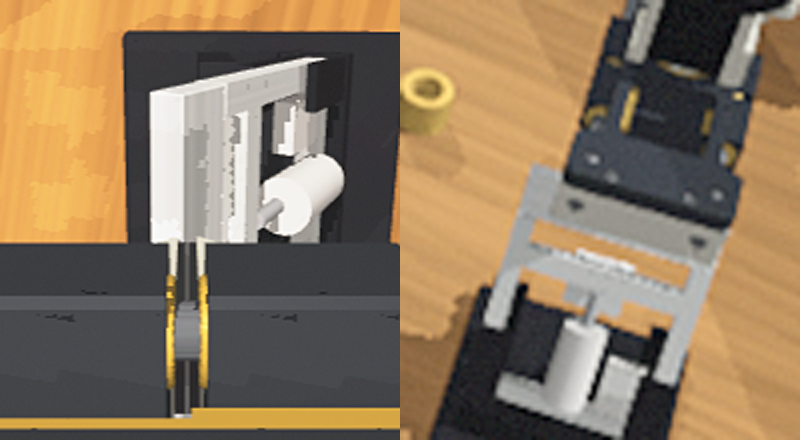

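The wrist crop shows the closed carriers at (185,300) with the rail at (190,160) running under them. In the scene crop a beige finger plate at (640,220) lies in front of the rail. It's not clear whether the rail is held, so I'll make a small test draw along the frame's axis and read the force.

Emit:
{"name": "jog_arm", "arguments": {
  "deltas": [
    {"slide":[-0.004,0,-0.002],"yaw":0,"hand":0},
    {"slide":[-0.008,0,-0.004],"yaw":0,"hand":0},
    {"slide":[-0.013,0,-0.007],"yaw":0,"hand":0},
    {"slide":[-0.0177,0,-0.0094],"yaw":0,"hand":0},
    {"slide":[-0.0177,0,-0.0094],"yaw":0,"hand":0}
  ]
}}

```text
clock: 4.8
ee_pos: [483.5, 282.1, 135.3]
eef_rot: [0.704, -0.07, 0.703, 0.071]
contact_force: [-0.6, -0.4, 0.5]
finger_gap: 0.4
```

```bash
python3 - <<'E'
from h import *
T=tool(); ax=np.array([.98,.197,0]);ay=np.array([-.197,.98,0]); o=np.array([494,281,0])
W=wfc("wrist",T); p,d=cams.read_camera("wrist"); P=cloud("wrist",d,W); cv2.imwrite("pics/w4.png",p)
s=(P-o)@ax; t=(P-o)@ay; z=P[...,2]
k=(abs(s)<70)&(t>20)&(t<55)&(z>70)&(z<190)&(d>0); print("top",np.percentile(z[k],99), T[:3,3])
for z0 in range(92,180,8):
    k=(abs(s)<70)&(t>20)&(t<55)&(z>=z0)&(z<z0+8)&(d>0); print(z0,k.sum(),np.percentile(s[k],[2,50,98]) if k.any() else '')
print(bot.sense()["contact_force"],bot.sense()["torque"],bot.sense()["finger_gap"]); place("wrist","frame_mid",W)
E
```

```text
top 147.13189726895655 [483.532 282.075 135.289]
92 91 [15.932 24.724 27.65 ]
100 317 [12.173 19.966 23.292]
108 271 [10.188 16.705 19.149]
116 116 [ 2.801 12.165 14.795]
124 278 [ 1.278  8.181 10.58 ]
132 333 [-3.555  4.008  6.43 ]
140 1079 [-9.439 -3.888  1.8  ]
148 0 
156 0 
164 0 
172 0 
[-0.937  0.27   0.166] [-0.086  0.042  0.028] 0.16068344676440596
wrist frame_mid 0.93 [519.083 288.451  86.072]
```

No contact and the frame hasn't moved: the jaws closed in air above the rail. The real fingertips may end short of the reported TCP, so I'll open up high and measure the fingers themselves with the wrist depth.

Emit:
{"name": "jog_arm", "arguments": {
  "deltas": [
    {"slide":[-0.04,0,0.0],"yaw":0,"hand":0},
    {"slide":[-0.07,0,0.01],"yaw":0,"hand":0.5},
    {"slide":[-0.07,0,0.01],"yaw":0,"hand":0.5},
    {"slide":[-0.07,0,0.01],"yaw":0,"hand":0.5},
    {"slide":[-0.07,0,0.01],"yaw":0,"hand":0.5}
  ]
}}

```text
clock: 5.4
ee_pos: [492.5, 283.4, 203.2]
eef_rot: [0.703, -0.071, 0.704, 0.07]
contact_force: [-1.1, -0.2, -0.9]
finger_gap: 27.7
```

```bash
python3 - <<'E'
from h import *
p,d=cams.read_camera("wrist"); cv2.imwrite("pics/w5.png",p); P=cloud("wrist",d,np.array(cams.camera_model("wrist")["tool_from_camera"]))
x,y,z=P[...,0],P[...,1],P[...,2]; print(bot.sense()["finger_gap"],tool()[:3,3])
for x0 in range(-110,10,6):
    k=(x>=x0)&(x<x0+6)&(abs(y)<40)&(abs(z)<95)&(d>0)
    if k.sum()>3: print(x0,k.sum(),"y",np.percentile(y[k],[2,98]),"|z|",np.percentile(abs(z[k]),[2,50,98]))
E
```

```text
32.12948761597593 [492.34  283.42  203.056]
-110 4030 y [-22.38   36.128] |z| [15.138 44.251 79.696]
-104 3150 y [-29.009  36.097] |z| [16.081 78.749 80.3  ]
-98 256 y [-28.033  33.19 ] |z| [15.912 16.47  80.155]
-92 147 y [-3.253  8.324] |z| [15.902 16.241 16.621]
-86 135 y [-7.583  5.499] |z| [15.901 16.333 16.595]
-80 406 y [-9.814  1.405] |z| [13.675 15.066 16.53 ]
-74 70 y [-9.684 10.979] |z| [13.632 14.17  21.16 ]
-68 272 y [-9.015 11.027] |z| [13.654 18.085 22.513]
-62 275 y [ 7.035 10.959] |z| [13.735 18.23  24.108]
-56 296 y [ 4.154 10.906] |z| [13.631 18.688 24.899]
-50 307 y [ 0.816 10.909] |z| [13.63  18.384 25.962]
-44 282 y [-1.641 10.917] |z| [13.605 18.431 26.351]
-38 159 y [-4.918 10.859] |z| [13.594 15.906 22.26 ]
-32 14 y [1.591 9.774] |z| [13.701 14.911 17.405]
```

View pics/w5.png

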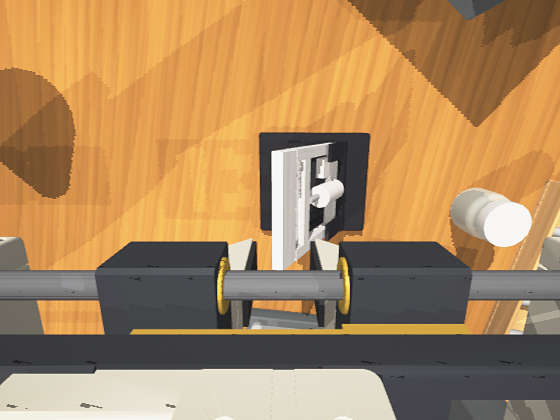

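The fingers at (240,260) and (325,260) end at tool x ≈ -30 mm, so the real fingertips sit 30 mm above the reported TCP. I'll command every height 30 mm lower than the fingertip height I want.

Emit:
{"name": "jog_arm", "arguments": {
  "deltas": [
    {"slide":[0.03,-0.001,0.002],"yaw":0,"hand":0.6},
    {"slide":[0.06,-0.001,0.002],"yaw":0,"hand":0.6},
    {"slide":[0.09,-0.001,0.002],"yaw":0,"hand":0.6},
    {"slide":[0.116,-0.001,0.002],"yaw":0,"hand":0.6},
    {"slide":[0.116,-0.001,0.002],"yaw":0,"hand":0.4},
    {"slide":[0.116,-0.001,0.002],"yaw":0,"hand":0.3},
    {"slide":[0.116,-0.001,0.002],"yaw":0,"hand":0.1},
    {"slide":[0.116,-0.001,0.002],"yaw":0,"hand":0},
    {"slide":[0.116,-0.001,0.002],"yaw":0,"hand":0},
    {"slide":[0.116,-0.001,0.002],"yaw":0,"hand":0}
  ],
  "newtons": 12
}}

```text
clock: 6.45
ee_pos: [495.9, 283.6, 89.3]
eef_rot: [0.704, -0.07, 0.703, 0.071]
contact_force: [-2.0, -0.9, 6.2]
finger_gap: 19.0
```

Gripped at 19 mm, as expected for the leaning rail. Now I'll draw it along its own axis.

Emit:
{"name": "jog_arm", "arguments": {
  "deltas": [
    {"slide":[-0.005,0,-0.0025],"yaw":0,"hand":0},
    {"slide":[-0.012,0,-0.0062],"yaw":0,"hand":0},
    {"slide":[-0.02,0,-0.0105],"yaw":0,"hand":0},
    {"slide":[-0.028,0,-0.0148],"yaw":0,"hand":0},
    {"slide":[-0.036,0,-0.019],"yaw":0,"hand":0}
  ],
  "newtons": 14
}}

```text
clock: 6.95
ee_pos: [476.6, 279.4, 125.3]
eef_rot: [0.704, -0.07, 0.703, 0.07]
contact_force: [3.0, 0.7, -1.8]
finger_gap: 19.1
```

```bash
cat > fr.py <<'E'
from h import *
def frame(view=None, ang=11.4, o=None):
    T=tool(); ax=T[:3,2].copy(); ay=T[:3,1].copy(); o=T[:3,3]
    W=wfc("wrist",T); p,d=cams.read_camera("wrist"); P=cloud("wrist",d,W)
    if view: cv2.imwrite(view,p)
    s=(P-o)@ax; t=(P-o)@ay; z=P[...,2]-o[2]
    for z0 in range(-80,80,10):
        k=(abs(s)<70)&(t>20)&(t<60)&(z>=z0)&(z<z0+10)&(d>0)&(P[...,2]>60)
        if k.sum()>5: print("dz",z0,k.sum(),"s",np.percentile(s[k],[2,50,98]),"tmax",np.percentile(t[k],98))
    S=bot.sense(); print(T[:3,3],"F",S["contact_force"],"M",S["torque"],"gap",S["finger_gap"],"t",S["clock"]); place("wrist","frame_mid",W,1)
    return P
E
python3 -c "from fr import *; frame()"
```

```text
dz -70 209 s [21.742 29.427 69.646] tmax 49.6370221952445
dz -60 315 s [43.376 61.396 66.878] tmax 49.53045265465948
dz -50 252 s [35.73  50.35  53.844] tmax 49.5283628930593
dz -40 191 s [36.276 45.017 48.811] tmax 48.23514478647424
dz -30 425 s [31.657 37.289 43.48 ] tmax 48.300897487191854
dz -20 104 s [26.713 35.618 38.904] tmax 48.34544311168049
dz -10 127 s [21.318 30.6   33.644] tmax 48.40146465645114
dz 0 145 s [15.846 25.638 28.468] tmax 48.442985339162604
dz 10 584 s [11.591 19.403 23.492] tmax 48.43899276751083
dz 20 410 s [ 6.124 16.208 18.633] tmax 48.48453321125832
dz 30 350 s [ 2.507  9.793 13.517] tmax 48.51946070928996
dz 40 666 s [-1.703  5.602  8.488] tmax 48.53554080836053
dz 50 1942 s [-9.237 -2.95   3.189] tmax 48.431251583520506
[476.648 279.428 125.291] F [ 1.126 -0.198  0.671] M [-0.024 -0.547 -0.008] gap 18.809015914667455 t 7.0
wrist frame_mid 0.63 [498.973 288.969 119.647]
```

Emit:
{"name": "jog_arm", "arguments": {
  "deltas": [
    {"slide":[-0.008,0,-0.0042],"yaw":0,"hand":0},
    {"slide":[-0.016,0,-0.0085],"yaw":0,"hand":0},
    {"slide":[-0.024,0,-0.0128],"yaw":0,"hand":0},
    {"slide":[-0.032,0,-0.017],"yaw":0,"hand":0},
    {"slide":[-0.044,0,-0.0234],"yaw":0,"hand":0},
    {"slide":[-0.062,0,-0.03],"yaw":0,"hand":0},
    {"slide":[-0.08,0,-0.03],"yaw":0,"hand":0},
    {"slide":[-0.1,0,-0.03],"yaw":0,"hand":0}
  ],
  "newtons": 14
}}

```text
clock: 7.85
ee_pos: [446.4, 273.3, 225.7]
eef_rot: [0.703, -0.07, 0.704, 0.07]
contact_force: [1.1, -0.2, -0.1]
finger_gap: 0.6
```

```bash
python3 -c "from fr import *; frame()"
```

```text
[446.449 273.276 225.673] F [1.163 0.884 3.616] M [-0.036 -0.084  0.018] gap 0.6085793636981782 t 7.9
wrist frame_mid 0.96 [433.651 282.269  13.909]
```

The grip slipped and the frame is out of the fingers. I'll look at where it landed.

```bash
python3 - <<'E'
from h import *
p,d=cams.read_camera("wrist"); p2,d2=cams.read_camera("scene"); T=tool()
cv2.imwrite("pics/w6.png",np.hstack([cv2.resize(p,(400,300)),cv2.resize(p2[160:340,340:540],(400,360))[:300]]))
P=cloud("scene",d2,wfc("scene")); np.save("s6.npy",P)
for c in ["scene"]:
    for t in ["frame","frame_mid","frame_throat"]: place(c,t,wfc(c),2)
for t in ["frame","frame_mid","frame_throat"]: place("wrist",t,wfc("wrist",T),2)
print(bot.sense()["clock"])
E
```

```text
scene frame 0.7 [365.407 266.125  18.386]
scene frame 0.62 [ 566.533 -297.282   84.707]
scene frame_mid 0.7 [431.585 273.997  16.086]
scene frame_mid 0.18 [445.42  280.907  27.897]
scene frame_throat 0.69 [442.994 282.156  28.559]
wrist frame 0.83 [367.596 264.69   15.353]
wrist frame_mid 0.96 [429.587 279.542  14.234]
wrist frame_throat 0.93 [440.893 277.546  24.976]
8.35
```

View pics/w6.png

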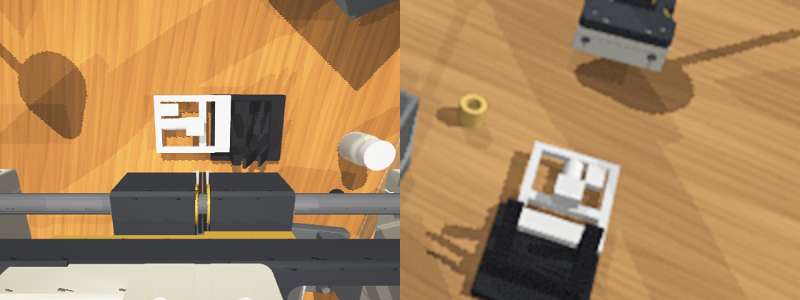

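The wrist half shows the frame lying flat at (190,125), hook up, with its rail against the rack at (222,125) and its bottom towards the robot. That way up suits a recovery. I can grip the rail from above off-centre, past the hook, raise it along an arc while its bottom edge pivots on the bench, then squeeze once it is upright. First I need its exact pose.

```bash
cat > pose.py <<'E'
from h import *
T=tool();W=wfc("wrist",T); p,d=cams.read_camera("wrist"); P=cloud("wrist",d,W); cv2.imwrite("pics/w7.png",p)
o=cams.outline_of("wrist","frame"); print([(round(r["p"],2),r["pixels"].sum()) for r in o]); M=o[0]["pixels"]&(d>0)
Q=P[M&(P[...,2]<60)]; print(Q.min(0),Q.max(0)); r=cv2.minAreaRect(Q[:,:2].astype(np.float32)); print(r)
a=np.radians(r[2]); 
if r[1][0]<r[1][1]: a+=np.pi/2
ax=np.array([np.cos(a),np.sin(a)]); ax*=np.sign(ax[0]); ay=np.array([-ax[1],ax[0]]); c=np.array(r[0])
print("zdir deg",np.degrees(np.arctan2(ax[1],ax[0])))
s=(Q[:,:2]-c)@ax; t=(Q[:,:2]-c)@ay
for s0 in range(-72,72,4):
    row=[]
    for t0 in (-52,-40,-25,-10,10,25,40):
        k=(s>=s0)&(s<s0+4)&(t>=t0)&(t<t0+12); row.append(f"{np.median(Q[k,2]):5.0f}" if k.sum()>3 else "  .  ")
    print(s0,*row)
print("base pts", c+ax*65, c-ax*65)
E
python3 pose.py
```

```text
[(0.73, np.int64(6050))]
[356.537 212.047  -2.237] [505.376 339.777  42.162]
((430.4649658203125, 273.8195495605469), (137.35423278808594, 108.07608032226562), 11.532792091369629)
zdir deg 11.532792091369629
-72    -0   .     .      -0   .     .     .  
-68   .     .     .     .       0   .     .  
-64    22    22    22    22    22    22    22
-60    22    22    22    22    22    22    21
-56    21    22    21    21    21    21    21
-52    22    21   .      20    18    21    22
-48    22    21   .      21    19    21    22
-44    21    21   .      20    18    21    22
-40    22    21   .      20    17    21    22
-36    22    21   .      20    18    21    22
-32    22    21   .      20    18    21    22
-28    22    20   .      20    17    21    22
-24    22    21   .      20    17    19    22
-20    22    21   .      20    17   .      22
-16    22    21   .      20    16   .      22
-12    22    22   .      20    17   .      22
-8    22    21   .      40    40   .      22
-4    22    22   .      40    40   .      22
0    22    22   .      40    40   .      21
4    22    21   .      40    40   .      22
8    22    21   .      40    40   .      22
12    22    22    22    40    39    22    22
16    21    22    22    40    39    22    22
20    22    22    22    22    22    22    22
24    22    21    21    22    22    22    22
28    22    21   .     .     .     .      22
32    22    22   .     .     .     .      22
36    22    21   .     .     .     .      22
40    21    22    21    21    22    22    21
44    22    22    22    22    22    22    22
48    22    22    22    22    22    22    22
52    22    22    22    22    22    22    22
56    22    22    22    22    22    22    22
60    21    22    22    22    22    22    22
64    22    22    22    22    22    22    22
68   .     .     .     .     .     .     .  
base pts [494.153 286.815] [366.777 260.824]
```

```bash
python3 - <<'E'
from h import *
d=np.load("top0.npy");A=cloud("top",d,wfc("top")).reshape(-1,3); B=np.load("s6.npy").reshape(-1,3)
T=tool();W=wfc("wrist",T); p,dd=cams.read_camera("wrist"); C=cloud("wrist",dd,W)[dd>0]
ax=np.array([.98,.199]);ay=np.array([-.199,.98]);c=np.array([430.5,273.8])
Q=np.vstack([B,C]); s=(Q[:,:2]-c)@ax; t=(Q[:,:2]-c)@ay
for s0 in range(24,180,6):
    row=[]
    for t0 in (-66,-54,-42,-30,-12,12,24,36,48):
        k=(s>=s0)&(s<s0+6)&(t>=t0)&(t<t0+12)&(Q[:,2]<140)&(Q[:,2]>-5); row.append(f"{np.percentile(Q[k,2],97):4.0f}" if k.sum()>2 else "  . ")
    print(s0,*row)
E
```

```text
24    1   22   23   23   22   22   23   23   23
30   12   23   22   12   11   11   11   23   23
36   13   22   23   21   21   22   23   23   23
42   13   23   23   23   23   23   23   23   23
48   13   24   23   23   23   23   23   23   23
54   13   22   23   23   23   23   23   23   23
60   14   22   23   23   23   23   23   24   23
66   64   64   64   22   21   22   64   64   22
72   64   64   64   13   13   14   65   64   12
78   79   81   79   13   13   13   79   80   13
84   80   80   80   13   13   13   81   81   13
90   70   73   72   13   13   13   73   74   13
96   58   63   58   13   13   13   62   62   13
102   69   70   69   24   24   25   69   69   13
108   71   71   71   27   28   27   71   71   13
114   62   65   62   31   31   31   65   64   13
120   53   52   50   34   35   34   53   53   13
126   39   41   39   37   36   36   42   42   13
132   31   33   32   32   32   33   33   33   13
138   13   13   13   13   13   13   13   13   13
144   13   13   13   13   13   13   13   13   13
150   13   13   13   13   13   13   13   13   13
156   13   13   13   13   13   13   13   13   12
162   11   11   11   12   12   12   13   12   12
168    1    1    1    1    1    1    1    1    1
174    1    1    1    1    1    1    1    1    1
```

The frame lies flat at z 12–22 between rack posts 81 mm high, and fingers centred on the rail fit between the posts. I'll position above the rail with the jaws at about 33 mm and check before going down.

Emit:
{"name": "jog_arm", "arguments": {
  "deltas": [
    {"slide":[0.0,0.001,0.037],"yaw":0,"hand":0.36},
    {"slide":[0.05,0.001,0.0372],"yaw":0,"hand":0.36},
    {"slide":[0.1,0.001,0.0372],"yaw":0,"hand":0.36},
    {"slide":[0.15,0.001,0.0372],"yaw":0,"hand":0.36},
    {"slide":[0.185,0.001,0.0372],"yaw":0,"hand":0.36},
    {"slide":[0.185,0.001,0.0372],"yaw":0,"hand":0.36},
    {"slide":[0.185,0.001,0.0372],"yaw":0,"hand":0.36}
  ],
  "newtons": 12
}}

```text
clock: 9.2
ee_pos: [483.9, 281.7, 39.8]
eef_rot: [0.703, -0.07, 0.704, 0.07]
contact_force: [0.4, -1.0, 0.4]
finger_gap: 32.9
```

```bash
python3 - <<'E'
from h import *
T=tool();W=wfc("wrist",T); p,d=cams.read_camera("wrist"); P=cloud("wrist",d,W); print(T[:3,3],bot.sense()["finger_gap"],T[:3,2])
z=P[...,2]; s=(P-T[:3,3])@T[:3,2]; t=(P-T[:3,3])@T[:3,1]
for t0 in (12,18,24,30,36):
    k=(t>=t0)&(t<t0+6)&(z>17)&(z<27)&(abs(s)<60)&(d>0); v=np.sort(s[k]); 
    g=np.where(np.diff(v)>3)[0]; print(t0,k.sum(),v[[0,-1]] if len(v) else '',[(v[i],v[i+1]) for i in g])
E
```

```text
[483.939 281.687  39.793] 33.31761893674313 [ 0.98   0.197 -0.001]
12 501 [-33.522  59.683] [(np.float64(-29.15587361511965), np.float64(-12.791472049038411)), (np.float64(12.788536186891164), np.float64(53.36421393947696))]
18 579 [-41.343  59.912] [(np.float64(-29.065585116726407), np.float64(-12.641833816734556)), (np.float64(12.784132601524643), np.float64(53.36265278153309))]
24 571 [-41.     59.982] [(np.float64(-29.111097196102538), np.float64(-13.248093465195351)), (np.float64(12.63379275784623), np.float64(54.40537018807023))]
30 549 [-41.396  13.912] [(np.float64(-29.15613697530691), np.float64(-13.206719299367089))]
36 543 [-41.074  13.965] [(np.float64(-29.122972665005417), np.float64(-13.044235963346544))]
```

Centred to within a millimetre: rail at ±13, gap from -29 to -13. Descend and close.

Emit:
{"name": "jog_arm", "arguments": {
  "deltas": [
    {"slide":[0.02,0,0],"yaw":0,"hand":0.36},
    {"slide":[0.04,0,0],"yaw":0,"hand":0.36},
    {"slide":[0.054,0,0],"yaw":0,"hand":0.36},
    {"slide":[0.054,0,0],"yaw":0,"hand":0.36},
    {"slide":[0.054,0,0],"yaw":0,"hand":0.2},
    {"slide":[0.054,0,0],"yaw":0,"hand":0.1},
    {"slide":[0.054,0,0],"yaw":0,"hand":0}
  ],
  "newtons": 12
}}

```text
clock: 9.95
ee_pos: [484.3, 282.3, -13.5]
eef_rot: [0.704, -0.07, 0.703, 0.071]
contact_force: [-1.2, -0.6, 7.0]
finger_gap: 25.7
```

Emit:
{"name": "jog_arm", "arguments": {
  "deltas": [
    {"slide":[-0.005,0,-0.001],"yaw":0,"hand":0},
    {"slide":[-0.01,0,-0.0025],"yaw":0,"hand":0},
    {"slide":[-0.019,0,-0.005],"yaw":0,"hand":0},
    {"slide":[-0.028,0,-0.009],"yaw":0,"hand":0},
    {"slide":[-0.037,0,-0.013],"yaw":0,"hand":0},
    {"slide":[-0.046,0,-0.018],"yaw":0,"hand":0}
  ],
  "newtons": 12
}}

```text
clock: 10.55
ee_pos: [465.7, 278.3, 32.3]
eef_rot: [0.704, -0.07, 0.703, 0.07]
contact_force: [-0.4, -0.1, -1.8]
finger_gap: 25.5
```

```bash
cat > prof.py <<'E'
from h import *
T=tool();W=wfc("wrist",T); p,d=cams.read_camera("wrist"); P=cloud("wrist",d,W); cv2.imwrite("pics/prof.png",p)
z=P[...,2]; s=(P-T[:3,3])@T[:3,2]; t=(P-T[:3,3])@T[:3,1]; S=bot.sense()
print(T[:3,3],"tip",T[2,3]+30.5,"gap",S["finger_gap"],"F",S["contact_force"],"M",S["torque"])
k=(t>30)&(t<60)&(s>-150)&(s<45)&(d>0)&(z<T[2,3]+90)
for s0 in range(-150,45,8):
    q=k&(s>=s0)&(s<s0+8)&(z>5)
    if q.sum()>3: print(s0,q.sum(),np.percentile(z[q],[2,50,98]))
E
python3 prof.py
```

```text
[465.741 278.278  32.31 ] tip 62.8097671572352 gap 25.627660399371713 F [-0.914  0.391 -1.906] M [-0.073  0.022  0.065]
-118 757 [64.87  66.64  67.972]
-110 959 [58.26  66.322 67.925]
-102 809 [60.06  66.136 67.792]
-94 803 [61.009 66.227 67.829]
-86 798 [60.191 66.271 67.798]
-78 623 [58.442 66.326 67.882]
-70 359 [61.988 66.875 68.079]
-62 364 [62.261 66.962 68.277]
-54 364 [61.859 67.008 68.588]
-46 554 [62.588 67.046 68.293]
-38 897 [65.408 67.153 68.493]
-30 564 [58.076 66.985 68.45 ]
-22 364 [61.774 67.218 68.424]
-14 814 [65.216 67.257 68.487]
-6 914 [10.8   67.297 68.567]
2 1046 [10.142 67.281 68.674]
10 473 [ 7.139 67.011 68.515]
18 537 [ 7.979 11.8   12.95 ]
26 1089 [10.291 24.464 64.008]
34 892 [10.354 62.861 64.551]
42 328 [10.551 62.808 64.541]
```

The grip carried the frame flat, with no rotation, and the contact is too shallow to let it swing freely in the hand. I'll lay its side bars on top of the rack posts (z 81) with the frame overhanging towards the robot. When the jaws open slightly the bottom will tip down, which lifts the rail deeper between the jaws.

Emit:
{"name": "jog_arm", "arguments": {
  "deltas": [
    {"slide":[-0.015,0,0],"yaw":0,"hand":0},
    {"slide":[-0.035,0,0],"yaw":0,"hand":0},
    {"slide":[-0.035,0,0.015],"yaw":0,"hand":0},
    {"slide":[-0.035,0,0.035],"yaw":0,"hand":0},
    {"slide":[-0.035,0,0.055],"yaw":0,"hand":0},
    {"slide":[-0.035,0,0.0665],"yaw":0,"hand":0},
    {"slide":[-0.032,0,0.0665],"yaw":0,"hand":0},
    {"slide":[-0.028,0,0.0665],"yaw":0,"hand":0},
    {"slide":[-0.0255,0,0.0665],"yaw":0,"hand":0}
  ],
  "newtons": 12
}}

```text
clock: 11.5
ee_pos: [529.7, 291.1, 56.1]
eef_rot: [0.703, -0.07, 0.704, 0.07]
contact_force: [-0.1, -1.0, -2.0]
finger_gap: 25.3
```

```bash
python3 prof.py | head -30
```

```text
[529.707 291.116  56.056] tip 86.55562667882117 gap 25.364498209621512 F [-0.689  0.07  -2.912] M [-0.022 -0.035 -0.017]
-118 716 [85.546 87.245 88.466]
-110 896 [80.079 87.104 88.629]
-102 756 [82.587 87.216 88.726]
-94 750 [82.244 87.331 88.898]
-86 770 [81.926 87.631 89.332]
-78 598 [80.111 87.841 89.52 ]
-70 432 [10.193 88.454 89.834]
-62 485 [ 9.958 88.504 90.01 ]
-54 465 [10.091 88.799 90.359]
-46 659 [10.309 89.181 90.544]
-38 1033 [10.932 89.496 90.839]
-30 943 [10.702 85.963 90.873]
-22 774 [10.416 80.416 91.122]
-14 936 [10.596 90.272 91.633]
-6 985 [10.635 90.412 91.789]
2 1038 [10.637 90.73  92.205]
10 561 [ 9.914 90.206 92.093]
18 509 [ 9.54  43.455 55.041]
26 424 [ 9.493 32.129 40.435]
34 354 [ 9.619 11.732 13.102]
42 159 [ 8.955 11.697 13.023]
```

Emit:
{"name": "jog_arm", "arguments": {
  "deltas": [
    {"slide":[0,0,0],"yaw":0,"hand":0.34},
    {"slide":[0,0,0],"yaw":0,"hand":0.34},
    {"slide":[0,0,0],"yaw":0,"hand":0.34},
    {"slide":[0,0,0],"yaw":0,"hand":0.34}
  ],
  "newtons": 12
}}

```text
clock: 11.95
ee_pos: [529.6, 291.2, 56.8]
eef_rot: [0.703, -0.07, 0.704, 0.07]
contact_force: [-5.6, -1.2, 1.1]
finger_gap: 31.4
```

```bash
python3 prof.py | head -30
```

```text
[529.556 291.22   56.776] tip 87.27602065700151 gap 31.148716535212515 F [-4.859 -1.32   1.501] M [-0.348  1.078  0.066]
-110 152 [37.029 38.985 40.206]
-102 396 [38.004 42.064 44.595]
-94 362 [35.856 46.259 49.356]
-86 379 [43.856 51.179 54.137]
-78 432 [47.419 55.871 59.041]
-70 466 [10.516 55.805 63.595]
-62 396 [ 9.706 63.974 68.526]
-54 344 [ 9.453 69.896 73.652]
-46 470 [10.053 75.666 78.629]
-38 797 [10.284 80.126 83.235]
-30 925 [10.414 78.907 87.518]
-22 705 [10.148 88.987 92.77 ]
-14 1014 [10.508 94.418 97.644]
-6 1135 [ 10.726  99.273 102.353]
2 1105 [ 10.684 102.177 104.55 ]
10 470 [ 9.425 58.971 97.708]
18 517 [ 9.586 43.561 55.367]
26 430 [ 8.788 31.747 40.253]
34 352 [ 7.186 11.721 13.233]
42 158 [ 7.995 11.9   13.111]
```

The tilt is 32° and the near finger is holding it there. I'll shift back so it can tip on to about 58°.

Emit:
{"name": "jog_arm", "arguments": {
  "deltas": [
    {"slide":[0,0,-0.003],"yaw":0,"hand":0.34},
    {"slide":[0,0,-0.006],"yaw":0,"hand":0.34},
    {"slide":[0,0,-0.009],"yaw":0,"hand":0.34},
    {"slide":[0,0,-0.012],"yaw":0,"hand":0.34},
    {"slide":[0,0,-0.012],"yaw":0,"hand":0.34}
  ],
  "newtons": 12
}}

```text
clock: 12.5
ee_pos: [519.5, 289.2, 57.1]
eef_rot: [0.704, -0.07, 0.703, 0.07]
contact_force: [0.3, -0.3, -0.1]
finger_gap: 31.2
```

```bash
python3 prof.py | head -30
```

```text
[519.532 289.158  57.06 ] tip 87.55988860661199 gap 31.127695164325626 F [ 0.035 -0.533 -0.924] M [-0.058  0.077 -0.004]
-94 241 [ 7.216 11.329 14.989]
-86 284 [ 8.147 16.777 22.614]
-78 270 [14.403 25.922 30.612]
-70 341 [25.255 33.516 38.781]
-62 294 [ 9.536 38.129 46.742]
-54 317 [ 9.77  47.482 54.584]
-46 374 [ 9.902 58.33  63.372]
-38 670 [10.399 66.395 70.471]
-30 657 [10.585 66.707 78.655]
-22 722 [10.477 82.904 87.114]
-14 946 [10.792 90.343 95.221]
-6 1057 [10.805 96.878 99.304]
2 668 [10.253 60.261 95.519]
10 594 [ 9.759 43.947 69.947]
18 697 [ 9.825 61.92  71.148]
26 507 [ 9.974 47.15  59.869]
34 424 [ 9.708 34.715 44.409]
42 106 [ 8.975 12.608 32.002]
```

The frame now rests by itself like a ladder: 45° lean, bottom on the bench, rail centre at s=-8, z=87, and no force on the fingers. I'll lift, re-centre and regrip deeper.

Emit:
{"name": "jog_arm", "arguments": {
  "deltas": [
    {"slide":[-0.012,0,0],"yaw":0,"hand":0.34},
    {"slide":[-0.025,0,-0.003],"yaw":0,"hand":0.42},
    {"slide":[-0.025,0,-0.0085],"yaw":0,"hand":0.42},
    {"slide":[-0.02,0,-0.0085],"yaw":0,"hand":0.42},
    {"slide":[-0.008,0,-0.0085],"yaw":0,"hand":0.42},
    {"slide":[0.004,0,-0.0085],"yaw":0,"hand":0.42},
    {"slide":[0.0145,0,-0.0085],"yaw":0,"hand":0.42},
    {"slide":[0.0145,0,-0.0085],"yaw":0,"hand":0.42}
  ],
  "newtons": 10
}}

```text
clock: 13.35
ee_pos: [509.7, 286.4, 39.9]
eef_rot: [0.702, -0.071, 0.705, 0.069]
contact_force: [-0.3, -0.0, -0.0]
finger_gap: 38.8
```

```bash
python3 prof.py | head -30
```

```text
[509.735 286.418  39.856] tip 70.35579691517214 gap 38.6351025697956 F [ 0.447 -0.317 -0.126] M [-0.033  0.08   0.003]
-86 197 [ 6.017 10.108 12.955]
-78 355 [ 6.323 14.911 20.309]
-70 324 [14.591 23.869 28.687]
-62 379 [19.802 31.979 36.404]
-54 393 [28.781 33.891 44.958]
-46 426 [ 9.751 38.58  52.825]
-38 362 [ 9.721 55.154 61.101]
-30 783 [10.598 64.409 69.088]
-22 936 [10.476 67.48  76.64 ]
-14 838 [10.56  81.236 85.376]
-6 1229 [10.585 88.543 93.262]
2 1373 [10.662 96.483 99.339]
10 762 [10.043 94.182 97.32 ]
18 566 [ 9.514 45.707 56.893]
26 943 [10.117 41.996 71.152]
34 591 [ 9.475 49.354 63.203]
42 186 [ 8.754 43.147 48.633]
```

Straddled with no contact, about 16 mm deep. I'll close at 12 N and swing it upright on an arc about its bottom edge.

Emit:
{"name": "jog_arm", "arguments": {
  "deltas": [
    {"slide":[0,0,0],"yaw":0,"hand":0.3},
    {"slide":[0,0,0],"yaw":0,"hand":0.2},
    {"slide":[0,0,0],"yaw":0,"hand":0},
    {"slide":[0,0,0],"yaw":0,"hand":0},
    {"slide":[-0.006,0,-0.008],"yaw":0,"hand":0},
    {"slide":[-0.012,0,-0.018],"yaw":0,"hand":0},
    {"slide":[-0.018,0,-0.03],"yaw":0,"hand":0},
    {"slide":[-0.022,0,-0.042],"yaw":0,"hand":0}
  ],
  "newtons": 12
}}

```text
clock: 14.2
ee_pos: [468.9, 278.9, 65.3]
eef_rot: [0.704, -0.07, 0.703, 0.07]
contact_force: [-0.1, -0.6, 2.7]
finger_gap: 18.0
```

```bash
python3 prof.py | head -30
```

```text
[468.911 278.883  65.289] tip 95.78921669141138 gap 17.482328385401683 F [-1.468 -2.677  5.727] M [-0.477  0.155  0.049]
-54 53 [ 5.051  7.601 10.55 ]
-46 245 [10.608 17.268 28.862]
-38 322 [16.681 38.088 48.384]
-30 305 [33.527 51.213 67.985]
-22 493 [59.918 80.065 87.275]
-14 708 [ 81.476  96.587 107.707]
-6 1211 [ 10.356 116.811 123.966]
2 1204 [ 10.537 121.199 123.481]
10 226 [ 9.251 11.681 12.918]
18 404 [ 8.974 11.713 13.29 ]
26 810 [10.097 41.122 64.219]
34 628 [ 9.896 62.83  64.542]
42 305 [ 9.818 77.592 79.969]
```

Now at about 67° and still held. Continue to vertical, then squeeze harder.

Emit:
{"name": "jog_arm", "arguments": {
  "deltas": [
    {"slide":[-0.004,0,-0.012],"yaw":0,"hand":0},
    {"slide":[-0.008,0,-0.024],"yaw":0,"hand":0},
    {"slide":[-0.01,0,-0.035],"yaw":0,"hand":0},
    {"slide":[-0.012,0,-0.044],"yaw":0,"hand":0},
    {"slide":[-0.012,0,-0.046],"yaw":0,"hand":0},
    {"slide":[-0.012,0,-0.046],"yaw":0,"hand":0}
  ],
  "newtons": 25
}}

```text
clock: 14.85
ee_pos: [424.7, 270.1, 76.4]
eef_rot: [0.704, -0.07, 0.704, 0.07]
contact_force: [-0.5, 0.5, -2.1]
finger_gap: 9.8
```

```bash
python3 prof.py | head -30
```

```text
[424.656 270.066  76.381] tip 106.88078947066911 gap 9.795006579711476 F [ 0.395  0.79  -1.855] M [-0.096 -0.009 -0.025]
-6 1169 [ 42.355 135.457 136.848]
2 578 [ 42.974 135.36  136.612]
34 108 [ 5.979 10.071 12.224]
42 141 [10.032 11.636 12.953]
```

Upright and held: gap 9.8 mm, rail top at z 137, fingertips at frame z ≈ 100. I'll firm up the grip, lift and carry it above the near rim, turning from 11.4° to 4.8°.

Emit:
{"name": "jog_arm", "arguments": {
  "deltas": [
    {"slide":[-0.02,0,0],"yaw":0,"hand":0},
    {"slide":[-0.05,0,0],"yaw":0,"hand":0},
    {"slide":[-0.085,0,0],"yaw":0,"hand":0},
    {"slide":[-0.12,0,0],"yaw":0,"hand":0},
    {"slide":[-0.155,-0.015,0.003],"yaw":0.01,"hand":0},
    {"slide":[-0.18,-0.045,0.008],"yaw":0.03,"hand":0},
    {"slide":[-0.19,-0.08,0.015],"yaw":0.05,"hand":0},
    {"slide":[-0.19,-0.115,0.021],"yaw":0.07,"hand":0},
    {"slide":[-0.19,-0.15,0.028],"yaw":0.09,"hand":0}
  ],
  "newtons": 30
}}

```text
clock: 15.8
ee_pos: [483.0, 127.1, 266.9]
eef_rot: [0.707, -0.038, 0.706, 0.038]
contact_force: [1.1, 0.7, -2.9]
finger_gap: 10.0
```

Emit:
{"name": "jog_arm", "arguments": {
  "deltas": [
    {"slide":[0,-0.035,0.004],"yaw":0.012,"hand":0},
    {"slide":[0,-0.07,0.0095],"yaw":0.025,"hand":0},
    {"slide":[0,-0.095,0.01],"yaw":0.025,"hand":0},
    {"slide":[0,-0.106,0.0095],"yaw":0.025,"hand":0},
    {"slide":[0,-0.106,0.0095],"yaw":0.025,"hand":0},
    {"slide":[0,-0.106,0.0095],"yaw":0.025,"hand":0}
  ]
}}

```text
clock: 16.4
ee_pos: [502.9, 25.5, 266.2]
eef_rot: [0.706, -0.03, 0.707, 0.03]
contact_force: [0.3, 0.2, -1.8]
finger_gap: 9.9
```

```bash
cat > rim.py <<'E'
from h import *
T=tool(); S=bot.sense(); print("pos",T[:3,3],"yaw",np.degrees(np.arctan2(T[1,2],T[0,2])),"gap",S["finger_gap"],"F",S["contact_force"])
c0=np.array([575.9,35.2]); a=np.radians(4.8); Rj=np.array([[np.cos(a),np.sin(a)],[-np.sin(a),np.cos(a)]])
print("tool in jig",Rj@(T[:2,3]-c0))
W=wfc("wrist",T); p,d=cams.read_camera("wrist"); P=cloud("wrist",d,W); cv2.imwrite("pics/rim.png",p)
q=(P[...,:2]-c0)@Rj.T; X,Y,Z=q[...,0],q[...,1],P[...,2]
k=(abs(X)<85)&(abs(Y)<95)&(Z>130)&(Z<180)&(d>0); print("rim n",k.sum(),"z",np.percentile(Z[k],[10,50,90]))
m=np.median(Z[k]); k&=abs(Z-m)<5
for y0 in range(-80,80,20):
    kk=k&(Y>=y0)&(Y<y0+20)&(X<-50)
    if kk.sum()>5: print("near wall y",y0,kk.sum(),np.percentile(X[kk],[3,50,97]))
for lo,hi in ((-95,-60),(60,95)):
    kk=k&(Y>lo)&(Y<hi)&(abs(X)<55)
    if kk.sum()>5: print("side",np.percentile(Y[kk],[3,50,97]))
kk=k&(X>50); print("far",np.percentile(X[kk],[3,97]) if kk.sum()>5 else '')
# frame
tl=np.linalg.inv(T)@np.c_[P.reshape(-1,3),np.ones(P[...,0].size)].T; tl=tl[:3].T.reshape(P.shape)
kk=(abs(tl[...,2])<60)&(tl[...,0]>-70)&(tl[...,0]<90)&(abs(tl[...,1])<70)&(Z>182)&(d>0)
for x0 in range(-65,90,12):
    g=kk&(tl[...,0]>=x0)&(tl[...,0]<x0+12)&(tl[...,1]>15)
    if g.sum()>5: print("fr x",x0,g.sum(),"z",np.percentile(tl[...,2][g],[2,50,98]),"y",np.percentile(tl[...,1][g],[2,98]))
E
python3 rim.py
```

```text
pos [502.9    25.481 266.161] yaw 4.861571904097316 gap 9.945433952618627 F [ 0.342  0.219 -1.824]
tool in jig [-73.557  -3.577]
rim n 2721 z [134.946 141.301 142.379]
near wall y 40 92 [-68.778 -65.882 -63.9  ]
near wall y 60 236 [-68.836 -64.121 -50.94 ]
side [74.003 76.724 79.428]
far [55.304 70.448]
fr x -65 2246 z [-4.499  0.161  5.123] y [15.927 55.073]
fr x -53 61 z [-4.106  0.162  4.606] y [55.223 55.559]
fr x -41 44 z [-4.629  0.157  4.973] y [55.107 55.593]
fr x -29 39 z [-4.474  0.155  4.975] y [55.352 55.539]
fr x -17 351 z [-22.325 -14.367   1.788] y [15.084 55.451]
fr x -5 72 z [-22.607 -18.747   4.809] y [17.843 55.464]
fr x 7 57 z [-22.459 -18.75   11.227] y [15.059 55.502]
fr x 19 31 z [-4.009  8.958 11.395] y [15.084 55.483]
fr x 31 27 z [-4.262  4.194 11.39 ] y [15.218 55.499]
fr x 43 21 z [-3.875  3.001 11.247] y [15.127 55.475]
fr x 55 16 z [-4.168  1.262 10.854] y [15.5   55.467]
```

The rim reads z ≈ 142 and the frame hangs true in the grip, but the tool is 18 mm short in jig x. I'll correct that, then descend to just above the rim.

Emit:
{"name": "jog_arm", "arguments": {
  "deltas": [
    {"slide":[0,-0.002,0.01],"yaw":0,"hand":0},
    {"slide":[0,-0.002,0.0185],"yaw":0,"hand":0},
    {"slide":[0.015,-0.002,0.0185],"yaw":0,"hand":0},
    {"slide":[0.035,-0.002,0.0185],"yaw":0,"hand":0},
    {"slide":[0.055,-0.002,0.0185],"yaw":0,"hand":0},
    {"slide":[0.075,-0.002,0.0185],"yaw":0,"hand":0},
    {"slide":[0.095,-0.002,0.0185],"yaw":0,"hand":0},
    {"slide":[0.11,-0.002,0.0185],"yaw":0,"hand":0},
    {"slide":[0.12,-0.002,0.0185],"yaw":0,"hand":0},
    {"slide":[0.12,-0.002,0.0185],"yaw":0,"hand":0}
  ]
}}

```text
clock: 17.45
ee_pos: [521.2, 24.0, 145.1]
eef_rot: [0.706, -0.03, 0.707, 0.03]
contact_force: [0.1, 1.0, -2.1]
finger_gap: 9.7
```

```bash
python3 rim.py | head -9
```

```text
pos [521.236  23.997 145.118] yaw 4.84052562862338 gap 9.717804006314621 F [ 0.116  1.006 -2.118]
tool in jig [-55.41   -6.589]
rim n 9727 z [134.471 141.386 155.906]
near wall y -80 19 [-67.136 -64.382 -62.989]
near wall y 0 183 [-77.23  -67.005 -63.466]
near wall y 20 334 [-69.339 -66.368 -63.493]
near wall y 40 375 [-69.361 -66.129 -57.222]
near wall y 60 673 [-69.1   -63.964 -50.741]
side [-79.638 -74.856 -73.563]
```

Emit:
{"name": "jog_arm", "arguments": {
  "deltas": [
    {"slide":[0.004,0,0.0005],"yaw":0,"hand":0},
    {"slide":[0.008,0,0.0005],"yaw":0,"hand":0},
    {"slide":[0.01,0,0.0005],"yaw":0,"hand":0},
    {"slide":[0.011,0,0.0005],"yaw":0,"hand":0},
    {"slide":[0.012,0,0.0005],"yaw":0,"hand":0}
  ]
}}

```text
clock: 18.0
ee_pos: [522.1, 23.7, 134.4]
eef_rot: [0.707, -0.03, 0.706, 0.03]
contact_force: [0.2, 0.5, -2.2]
finger_gap: 9.6
```

Emit:
{"name": "jog_arm", "arguments": {
  "deltas": [
    {"slide":[0.001,0,0],"yaw":0,"hand":0},
    {"slide":[0.002,0,0],"yaw":0,"hand":0},
    {"slide":[0.002,0,0],"yaw":0,"hand":0}
  ]
}}

```text
clock: 18.3
ee_pos: [522.1, 23.7, 132.4]
eef_rot: [0.707, -0.03, 0.706, 0.03]
contact_force: [-1.0, 0.2, -2.0]
finger_gap: 9.6
```

Emit:
{"name": "jog_arm", "arguments": {
  "deltas": [
    {"slide":[0.001,0,0],"yaw":0,"hand":0},
    {"slide":[0.001,0,0],"yaw":0,"hand":0}
  ]
}}

```text
clock: 18.5
ee_pos: [522.2, 23.7, 132.2]
eef_rot: [0.707, -0.029, 0.706, 0.03]
contact_force: [-3.8, 0.2, 8.8]
finger_gap: 9.5
```

Emit:
{"name": "jog_arm", "arguments": {
  "deltas": [
    {"slide":[0.001,0,0],"yaw":0,"hand":0},
    {"slide":[0.001,0,0],"yaw":0,"hand":0}
  ]
}}

```text
clock: 18.7
ee_pos: [522.5, 23.7, 132.0]
eef_rot: [0.707, -0.029, 0.706, 0.03]
contact_force: [-6.1, 0.3, 20.4]
finger_gap: 9.7
```

Emit:
{"name": "jog_arm", "arguments": {
  "deltas": [
    {"slide":[0.001,0,0],"yaw":0,"hand":0},
    {"slide":[0.001,0,0],"yaw":0,"hand":0}
  ]
}}

```text
clock: 18.9
ee_pos: [523.1, 23.6, 131.7]
eef_rot: [0.707, -0.029, 0.706, 0.03]
contact_force: [-7.9, -0.0, 25.9]
finger_gap: 10.0
```

Contact at ee z 132, so the rim is near 142.5, matching the camera. I'll ease off to a light load, hold briefly and release.

Emit:
{"name": "jog_arm", "arguments": {
  "deltas": [
    {"slide":[-0.002,0,0],"yaw":0,"hand":0},
    {"slide":[-0.002,0,0],"yaw":0,"hand":0},
    {"slide":[-0.002,0,0],"yaw":0,"hand":0}
  ]
}}

```text
clock: 19.2
ee_pos: [522.6, 23.7, 132.1]
eef_rot: [0.707, -0.03, 0.706, 0.03]
contact_force: [-2.2, -0.5, 10.2]
finger_gap: 9.9
```

Emit:
{"name": "jog_arm", "arguments": {
  "deltas": [
    {"slide":[0,0,0],"yaw":0,"hand":0.15},
    {"slide":[0,0,0],"yaw":0,"hand":0.3},
    {"slide":[0,0,0],"yaw":0,"hand":0.4},
    {"slide":[0,0,0],"yaw":0,"hand":0.4},
    {"slide":[0,0,0],"yaw":0,"hand":0.4}
  ]
}}

```text
clock: 19.7
ee_pos: [521.9, 23.7, 131.2]
eef_rot: [0.706, -0.03, 0.707, 0.03]
contact_force: [0.0, 0.2, 0.6]
finger_gap: 36.0
```

```bash
python3 rim.py | grep -E "pos|fr|tool"; python3 - <<'E'
from h import *
p,d=cams.read_camera("scene")
place("scene","frame_throat",wfc("scene")); place("scene","frame_mid",wfc("scene"))
cv2.imwrite("pics/hang.png",cv2.resize(p[160:300,230:400],(680,560)))
E
```

```text
pos [521.926  23.73  131.174] yaw 4.808957984613643 gap 36.034036677121584 F [0.024 0.229 0.569]
tool in jig [-54.744  -6.913]
fr x -65 2279 z [-1.572  3.11   8.007] y [15.912 55.137]
fr x -53 49 z [-2.112 -2.013  6.138] y [30.423 55.566]
scene frame_throat 0.94 [510.463  27.23  140.359]
scene frame_mid 0.82 [520.082  24.526 123.59 ]
```

View pics/hang.png

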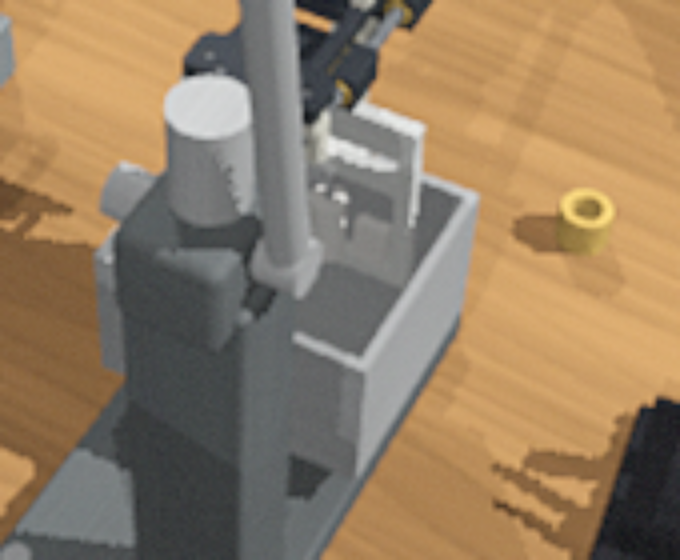

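The scene crop shows the frame hanging inside the near wall at (370,170), hook over the rim and released. Next I'll rise and go over to the guard bar.

Emit:
{"name": "jog_arm", "arguments": {
  "deltas": [
    {"slide":[-0.02,0,0],"yaw":0,"hand":0.4},
    {"slide":[-0.05,0,0],"yaw":0,"hand":0.4},
    {"slide":[-0.09,0,0],"yaw":0,"hand":0.4},
    {"slide":[-0.1,-0.035,-0.013],"yaw":-0.01,"hand":0.43},
    {"slide":[-0.1,-0.078,-0.03],"yaw":-0.02,"hand":0.43},
    {"slide":[-0.1,-0.12,-0.046],"yaw":-0.03,"hand":0.43},
    {"slide":[-0.1,-0.163,-0.063],"yaw":-0.04,"hand":0.43},
    {"slide":[-0.1,-0.206,-0.079],"yaw":-0.05,"hand":0.43},
    {"slide":[-0.1,-0.249,-0.096],"yaw":-0.06,"hand":0.43},
    {"slide":[-0.1,-0.29,-0.111],"yaw":-0.061,"hand":0.43}
  ],
  "newtons": 10
}}

```text
clock: 20.9
ee_pos: [434.7, -276.4, 231.6]
eef_rot: [0.705, -0.051, 0.705, 0.051]
contact_force: [1.1, -0.1, 0.2]
finger_gap: 39.8
```

Emit:
{"name": "jog_arm", "arguments": {
  "deltas": [
    {"slide":[0.02,-0.025,-0.01],"yaw":0,"hand":0.43},
    {"slide":[0.04,-0.037,-0.016],"yaw":0,"hand":0.43},
    {"slide":[0.04,-0.037,-0.016],"yaw":0,"hand":0.43},
    {"slide":[0.04,-0.037,-0.016],"yaw":0,"hand":0.43}
  ]
}}

```text
clock: 21.3
ee_pos: [425.2, -313.1, 191.4]
eef_rot: [0.705, -0.051, 0.706, 0.051]
contact_force: [0.9, 0.2, 0.1]
finger_gap: 39.6
```

```bash
python3 - <<'E'
from h import *
T=tool();W=wfc("wrist",T); p,d=cams.read_camera("wrist"); P=cloud("wrist",d,W); cv2.imwrite("pics/guard.png",p)
print(T[:3,3],"yaw",np.degrees(np.arctan2(T[1,2],T[0,2])),bot.sense()["finger_gap"])
s=(P-T[:3,3])@T[:3,2]; t=(P-T[:3,3])@T[:3,1]; z=P[...,2]
for t0 in range(-40,48,8):
    k=(t>=t0)&(t<t0+8)&(z>70)&(z<105)&(abs(s)<170)&(d>0); v=np.sort(s[k]); g=np.where(np.diff(v)>6)[0]
    print(t0,k.sum(),v[[0,-1]] if len(v) else '',[(v[i].round(1),v[i+1].round(1)) for i in g])
k=(abs(t)<30)&(z>70)&(z<105)&(abs(s)<12)&(d>0); print("bar z",np.percentile(z[k],[5,50,98]) if k.any() else '')
for n in ["guard_bar","guard_hinge"]: place("wrist",n,W,1)
E
```

```text
[ 425.165 -313.08   191.371] yaw 8.26945533090412 39.61210928473394
-40 866 [ -3.895 148.113] []
-32 966 [ -3.865 143.589] []
-24 876 [ -3.851 143.907] [(np.float64(4.7), np.float64(50.1))]
-16 892 [ -3.794 143.566] [(np.float64(4.7), np.float64(50.2))]
-8 934 [ -3.763 143.794] [(np.float64(4.7), np.float64(50.2))]
0 915 [ -3.716 144.352] [(np.float64(4.7), np.float64(50.2))]
8 988 [ -3.686 144.13 ] [(np.float64(4.7), np.float64(50.3))]
16 922 [ -3.639 144.555] [(np.float64(4.6), np.float64(50.4))]
24 1050 [ -3.612 144.154] []
32 1194 [ -3.563 148.184] []
40 139 [ -1.745 148.298] [(np.float64(55.8), np.float64(135.8))]
bar z [88.908 91.004 92.808]
wrist guard_bar 0.63 [ 427.24  -314.124   85.462]
wrist guard_hinge 0.91 [ 559.849 -292.079   80.44 ]
```

The bar is centred at s=0.4 with its top at 92, as expected. Descend, grip lightly and swing it back.

Emit:
{"name": "jog_arm", "arguments": {
  "deltas": [
    {"slide":[0.04,0,0],"yaw":0,"hand":0.43},
    {"slide":[0.08,0,0],"yaw":0,"hand":0.43},
    {"slide":[0.12,0,0],"yaw":0,"hand":0.43},
    {"slide":[0.15,0,0],"yaw":0,"hand":0.43},
    {"slide":[0.15,0,0],"yaw":0,"hand":0.2},
    {"slide":[0.15,0,0],"yaw":0,"hand":0},
    {"slide":[0.15,0,0],"yaw":0,"hand":0},
    {"slide":[0.15,0,0],"yaw":0,"hand":0}
  ],
  "newtons": 8
}}

```text
clock: 22.25
ee_pos: [426.5, -314.0, 43.1]
eef_rot: [0.706, -0.052, 0.704, 0.051]
contact_force: [-4.7, -1.4, 1.6]
finger_gap: 11.8
```

Emit:
{"name": "jog_arm", "arguments": {
  "deltas": [
    {"slide":[-0.014,0,0.001],"yaw":0,"hand":0},
    {"slide":[-0.028,0,0.003],"yaw":0,"hand":0},
    {"slide":[-0.0545,0,0.011],"yaw":0,"hand":0},
    {"slide":[-0.079,0,0.0245],"yaw":0,"hand":0},
    {"slide":[-0.1,0,0.0425],"yaw":0,"hand":0},
    {"slide":[-0.118,0,0.0645],"yaw":0,"hand":0},
    {"slide":[-0.1305,0,0.0895],"yaw":0,"hand":0},
    {"slide":[-0.138,0,0.116],"yaw":0,"hand":0}
  ]
}}

```text
clock: 23.05
ee_pos: [541.1, -297.6, 182.8]
eef_rot: [0.706, -0.052, 0.704, 0.05]
contact_force: [1.8, -4.6, -2.4]
finger_gap: 9.5
```

Emit:
{"name": "jog_arm", "arguments": {
  "deltas": [
    {"slide":[-0.002,0,0.014],"yaw":0,"hand":0},
    {"slide":[-0.002,0,0.028],"yaw":0,"hand":0},
    {"slide":[0,0,0.049],"yaw":0,"hand":0},
    {"slide":[0.003,0,0.062],"yaw":0,"hand":0},
    {"slide":[0.005,0,0.067],"yaw":0,"hand":0},
    {"slide":[0.005,0,0.067],"yaw":0,"hand":0},
    {"slide":[0.005,0,0.067],"yaw":0,"hand":0}
  ]
}}

```text
clock: 23.75
ee_pos: [607.6, -287.5, 176.1]
eef_rot: [0.706, -0.052, 0.704, 0.051]
contact_force: [2.4, -1.8, 5.2]
finger_gap: 9.5
```

Emit:
{"name": "jog_arm", "arguments": {
  "deltas": [
    {"slide":[0,0,0],"yaw":0,"hand":0.3},
    {"slide":[0,0,0],"yaw":0,"hand":0.43},
    {"slide":[-0.015,0,0],"yaw":0,"hand":0.43},
    {"slide":[-0.05,0,0],"yaw":0,"hand":0.43},
    {"slide":[-0.07,0.002,-0.03],"yaw":-0.1,"hand":0.43},
    {"slide":[-0.07,0.002,-0.07],"yaw":-0.25,"hand":0.2},
    {"slide":[-0.07,0.002,-0.11],"yaw":-0.4,"hand":0},
    {"slide":[-0.07,0.002,-0.15],"yaw":-0.54,"hand":0},
    {"slide":[-0.07,0.002,-0.17],"yaw":-0.68,"hand":0},
    {"slide":[-0.07,0.002,-0.17],"yaw":-0.82,"hand":0}
  ]
}}

```text
clock: 24.75
ee_pos: [434.2, -311.0, 245.9]
eef_rot: [0.626, -0.328, 0.626, 0.328]
contact_force: [-0.2, -0.3, -0.5]
finger_gap: 4.3
```

```bash
python3 - <<'E'
from h import *
T=tool(); print(bot.sense()["joints"],T[:3,3],"yaw",np.degrees(np.arctan2(T[1,2],T[0,2])))
p,d=cams.read_camera("top"); P=cloud("top",d,wfc("top")); cv2.imwrite("pics/t8.png",p)
p0=np.array([488.4,-302.7]); a=np.radians(8.3); s=(P[...,:2]-p0)@[np.cos(a),np.sin(a)]; t=(P[...,:2]-p0)@[-np.sin(a),np.cos(a)]
for z0 in range(60,240,15):
    k=(abs(t)<45)&(s>30)&(s<180)&(P[...,2]>=z0)&(P[...,2]<z0+15)&(d>0)
    if k.sum()>3: print(z0,k.sum(),np.percentile(s[k],[3,97]))
place("top","toggle_pivot",wfc("top"),1); place("top","guard_bar",wfc("top"),1)
E
```

```text
[ 0.066  0.259  0.582  1.753 -0.154  1.174  1.659] [ 434.207 -311.026  245.936] yaw 55.35803882075324
60 6 [71.285 81.69 ]
75 28 [70.586 81.443]
90 110 [62.721 80.03 ]
105 82 [66.735 84.537]
120 92 [72.281 89.78 ]
135 96 [75.971 94.965]
150 102 [81.977 99.627]
165 131 [ 86.891 105.917]
180 33 [100.354 110.858]
195 33 [107.063 116.558]
210 156 [113.268 124.74 ]
225 29 [117.005 122.39 ]
top toggle_pivot 0.69 [ 491.757 -303.527   59.127]
top guard_bar 0.69 [ 614.035 -287.986  218.715]
```

Emit:
{"name": "jog_arm", "arguments": {
  "deltas": [
    {"slide":[0.02,0,0],"yaw":-0.14,"hand":0},
    {"slide":[0.05,0,0],"yaw":-0.28,"hand":0},
    {"slide":[0.08,0,0],"yaw":-0.42,"hand":0},
    {"slide":[0.12,0,0],"yaw":-0.56,"hand":0},
    {"slide":[0.155,0,0],"yaw":-0.7,"hand":0},
    {"slide":[0.185,0,0],"yaw":-0.749,"hand":0},
    {"slide":[0.208,0,0],"yaw":-0.749,"hand":0},
    {"slide":[0.208,0,0],"yaw":-0.749,"hand":0}
  ]
}}

```text
clock: 25.7
ee_pos: [436.4, -308.3, 33.6]
eef_rot: [0.463, -0.532, 0.464, 0.536]
contact_force: [0.0, 0.6, 0.1]
finger_gap: 0.3
```

```bash
python3 - <<'E'
from h import *
T=tool(); S=bot.sense(); print(S["joints"],T[:3,3],S["contact_force"],"yaw",np.degrees(np.arctan2(T[1,2],T[0,2])))
p,d=cams.read_camera("scene"); cv2.imwrite("pics/s9.png",p); P=cloud("scene",d,wfc("scene"))
p0=np.array([488.4,-302.7]); a=np.radians(8.3); s=(P[...,:2]-p0)@[np.cos(a),np.sin(a)]; t=(P[...,:2]-p0)@[-np.sin(a),np.cos(a)]
for z0 in range(54,90,6):
    k=(abs(t)<9)&(abs(s)<40)&(P[...,2]>=z0)&(P[...,2]<z0+6)&(d>0)
    if k.sum(): print(z0,k.sum(),s[k].min(),s[k].max(),np.median(t[k]))
print("tool s,t",(T[:2,3]-p0)@[np.cos(a),np.sin(a)],(T[:2,3]-p0)@[-np.sin(a),np.cos(a)])
E
```

```text
[ 0.274  0.5    0.329  1.983 -0.241  0.702  2.462] [ 436.424 -308.282   33.627] [0.037 0.575 0.067] yaw 98.01403710825444
54 9 -1.4530669473006237 6.16850192845955 -0.2139786972248248
60 6 -1.5101314864080297 7.951796207558 -1.4003025203203325
66 15 -39.736969197511335 3.8022432929702874 0.8942073491428651
72 12 -39.60885701716267 -1.6852415821075366 -2.3358571830862287
78 6 -39.94810318059218 -5.891445585801252 -2.541059840925563
84 6 -39.818372052222635 -38.30780232548162 -2.904860958532919
tool s,t -52.23779188843373 1.9791587521068286
```

Emit:
{"name": "jog_arm", "arguments": {
  "deltas": [
    {"slide":[0,-0.012,0.002],"yaw":0,"hand":0},
    {"slide":[0,-0.02,0.002],"yaw":0,"hand":0},
    {"slide":[0,-0.026,0.002],"yaw":0,"hand":0},
    {"slide":[0,-0.031,0.002],"yaw":0,"hand":0},
    {"slide":[0,-0.036,0.002],"yaw":0,"hand":0},
    {"slide":[0,-0.041,0.002],"yaw":0,"hand":0},
    {"slide":[0,-0.041,0.002],"yaw":0,"hand":0}
  ]
}}

```text
clock: 26.45
ee_pos: [479.0, -301.8, 36.5]
eef_rot: [-0.463, 0.535, -0.463, -0.534]
contact_force: [-1.2, -0.1, 1.2]
finger_gap: 0.5
```

```bash
cat > tog.py <<'E'
from h import *
T=tool(); S=bot.sense(); print(T[:3,3],S["contact_force"])
p,d=cams.read_camera("scene"); cv2.imwrite("pics/s10.png",p); P=cloud("scene",d,wfc("scene"))
p0=np.array([488.4,-302.7]); a=np.radians(8.3); s=(P[...,:2]-p0)@[np.cos(a),np.sin(a)]; t=(P[...,:2]-p0)@[-np.sin(a),np.cos(a)]
for z0 in range(54,90,6):
    k=(abs(t)<9)&(abs(s)<40)&(P[...,2]>=z0)&(P[...,2]<z0+6)&(d>0)
    if k.sum(): print(z0,k.sum(),np.sort(s[k])[[0,k.sum()//2,-1]])
print("tool s,t",(T[:2,3]-p0)@[np.cos(a),np.sin(a)],(T[:2,3]-p0)@[-np.sin(a),np.cos(a)])
E
python3 tog.py
```

```text
[ 478.983 -301.782   36.472] [-1.187 -0.091  1.185]
54 6 [0.928 8.418 9.866]
60 5 [ 3.073  7.5   11.316]
66 8 [ 0.735 11.038 14.532]
72 17 [-0.223  8.142 15.503]
78 15 [-2.365  3.423 12.92 ]
84 9 [-0.578  2.301  3.776]
tool s,t -9.185317853951092 2.268206752791569
```

Emit:
{"name": "jog_arm", "arguments": {
  "deltas": [
    {"slide":[0,-0.002,0],"yaw":0,"hand":0},
    {"slide":[0,-0.004,0],"yaw":0,"hand":0},
    {"slide":[0,-0.004,0],"yaw":0,"hand":0}
  ]
}}

```text
clock: 26.8
ee_pos: [480.9, -301.5, 36.0]
eef_rot: [0.463, -0.534, 0.464, 0.535]
contact_force: [-5.4, -1.3, 2.1]
finger_gap: 0.3
```

```bash
python3 tog.py
```

```text
[ 480.871 -301.457   36.026] [-5.407 -1.338  2.073]
54 4 [0.686 7.434 9.826]
60 7 [ 6.02  10.825 14.037]
66 10 [ 2.095  8.105 15.859]
72 16 [ 1.805  8.686 18.16 ]
78 12 [ 2.038  5.76  16.318]
84 8 [2.702 4.458 6.145]
tool s,t -7.270367968430786 2.3169860446490556
```

The toggle is at its stop (5 N, bat leaning +0.4). Retreat and go back to the guard bar.

Emit:
{"name": "jog_arm", "arguments": {
  "deltas": [
    {"slide":[0,0.025,0],"yaw":0,"hand":0},
    {"slide":[-0.03,0.045,0],"yaw":0,"hand":0},
    {"slide":[-0.075,0.045,0],"yaw":0,"hand":0},
    {"slide":[-0.12,0.045,0],"yaw":0.14,"hand":0.2},
    {"slide":[-0.165,0.045,0],"yaw":0.28,"hand":0.43},
    {"slide":[-0.21,0.045,0],"yaw":0.42,"hand":0.43},
    {"slide":[-0.215,0.045,0],"yaw":0.56,"hand":0.43},
    {"slide":[-0.215,0.02,0],"yaw":0.7,"hand":0.43},
    {"slide":[-0.215,-0.02,0],"yaw":0.84,"hand":0.43},
    {"slide":[-0.215,-0.06,0],"yaw":0.98,"hand":0.43}
  ]
}}

```text
clock: 27.85
ee_pos: [543.1, -292.2, 252.0]
eef_rot: [0.662, -0.252, 0.66, 0.252]
contact_force: [1.0, -0.6, 0.1]
finger_gap: 39.5
```

```bash
python3 - <<'E'
from h import *
T=tool(); y=np.arctan2(T[1,2],T[0,2]); print(T[:3,3],np.degrees(y)); tgt=np.array([607.6,-287.5,236])
print("slide mm",T[:3,:3].T@(tgt-T[:3,3]),"yaw",y-np.radians(8.3))
E
```

```text
[ 543.13  -292.2    251.998] 41.71016311259256
slide mm [ 16.137 -39.369  51.227] yaw 0.5831173499430972
```

Emit:
{"name": "jog_arm", "arguments": {
  "deltas": [
    {"slide":[0.0,-0.015,0.02],"yaw":0.14,"hand":0.43},
    {"slide":[0.0,-0.03,0.04],"yaw":0.28,"hand":0.43},
    {"slide":[0.01,-0.039,0.051],"yaw":0.42,"hand":0.43},
    {"slide":[0.016,-0.039,0.051],"yaw":0.56,"hand":0.43},
    {"slide":[0.016,-0.039,0.051],"yaw":0.583,"hand":0.43},
    {"slide":[0.016,-0.039,0.051],"yaw":0.583,"hand":0.43}
  ]
}}

```text
clock: 28.45
ee_pos: [605.4, -287.3, 235.3]
eef_rot: [0.705, -0.054, 0.705, 0.054]
contact_force: [-0.3, -1.2, 1.0]
finger_gap: 39.5
```

```bash
python3 - <<'E'
from h import *
T=tool();W=wfc("wrist",T); p,d=cams.read_camera("wrist"); P=cloud("wrist",d,W)
print(T[:3,3],"yaw",np.degrees(np.arctan2(T[1,2],T[0,2])),bot.sense()["finger_gap"])
s=(P-T[:3,3])@T[:3,2]; t=(P-T[:3,3])@T[:3,1]; z=P[...,2]
k=(t>12)&(t<28)&(z>205)&(z<235)&(abs(s)<40)&(d>0); print("bar",k.sum(),np.percentile(s[k],[3,50,97]),np.percentile(z[k],[50,98]))
E
```

```text
[ 605.426 -287.347  235.306] yaw 8.810222189961332 39.39895161388392
bar 377 [-1.251  3.286  8.343] [223.464 225.197]
```

Emit:
{"name": "jog_arm", "arguments": {
  "deltas": [
    {"slide":[0.02,0,0.0035],"yaw":0.009,"hand":0.43},
    {"slide":[0.045,0,0.0035],"yaw":0.009,"hand":0.43},
    {"slide":[0.061,0,0.0035],"yaw":0.009,"hand":0.43},
    {"slide":[0.061,0,0.0035],"yaw":0.009,"hand":0.2},
    {"slide":[0.061,0,0.0035],"yaw":0.009,"hand":0},
    {"slide":[0.061,0,0.0035],"yaw":0.009,"hand":0},
    {"slide":[0.061,0,0.0035],"yaw":0.009,"hand":0}
  ],
  "newtons": 8
}}

```text
clock: 29.2
ee_pos: [609.4, -287.4, 175.7]
eef_rot: [0.706, -0.051, 0.705, 0.05]
contact_force: [0.2, 0.5, 0.4]
finger_gap: 11.9
```

Emit:
{"name": "jog_arm", "arguments": {
  "deltas": [
    {"slide":[-0.003,0,-0.013],"yaw":0,"hand":0},
    {"slide":[-0.006,0,-0.027],"yaw":0,"hand":0},
    {"slide":[-0.007,0,-0.055],"yaw":0,"hand":0},
    {"slide":[-0.0025,0,-0.083],"yaw":0,"hand":0},
    {"slide":[0.0075,0,-0.109],"yaw":0,"hand":0},
    {"slide":[0.023,0,-0.132],"yaw":0,"hand":0},
    {"slide":[0.042,0,-0.152],"yaw":0,"hand":0},
    {"slide":[0.065,0,-0.168],"yaw":0,"hand":0},
    {"slide":[0.091,0,-0.179],"yaw":0,"hand":0},
    {"slide":[0.111,0,-0.184],"yaw":0,"hand":0}
  ]
}}

```text
clock: 30.2
ee_pos: [426.0, -313.0, 63.1]
eef_rot: [0.706, -0.05, 0.705, 0.05]
contact_force: [11.5, 1.7, -1.7]
finger_gap: 9.8
```

Emit:
{"name": "jog_arm", "arguments": {
  "deltas": [
    {"slide":[0.01,0,0.0],"yaw":0,"hand":0},
    {"slide":[0.019,0,0.0],"yaw":0,"hand":0},
    {"slide":[0.019,0,0.0],"yaw":0,"hand":0.2},
    {"slide":[0.019,0,0.0],"yaw":0,"hand":0.4},
    {"slide":[0.019,0,0.0],"yaw":0,"hand":0.4},
    {"slide":[-0.02,0,0.0],"yaw":0,"hand":0.4},
    {"slide":[-0.06,0,0.0],"yaw":0,"hand":0.4},
    {"slide":[-0.11,0,0.0],"yaw":0,"hand":0.4},
    {"slide":[-0.16,0,0.0],"yaw":0,"hand":0.4},
    {"slide":[-0.16,0,0.0],"yaw":0,"hand":0.4}
  ]
}}

```text
clock: 31.2
ee_pos: [429.3, -315.8, 230.0]
eef_rot: [0.709, -0.052, 0.702, 0.048]
contact_force: [0.9, -0.5, -0.7]
finger_gap: 37.2
```

```bash
python3 - <<'E'
from h import *
T=tool();W=wfc("wrist",T); p,d=cams.read_camera("wrist"); P=cloud("wrist",d,W); print(T[:3,3],bot.sense()["contact_force"])
s=(P-T[:3,3])@T[:3,2]; t=(P-T[:3,3])@T[:3,1]; z=P[...,2]
k=(abs(t)<28)&(z>70)&(z<130)&(abs(s)<12)&(d>0); print("bar",np.percentile(s[k],[3,97]),np.percentile(z[k],[50,98]))
p,d=cams.read_camera("scene"); cv2.imwrite("pics/end.png",p); cv2.imwrite("pics/endc.png",np.hstack([cv2.resize(p[120:220,150:270],(400,333)),cv2.resize(p[170:280,250:380],(400,333))]))
place("scene","frame_throat",wfc("scene"),1)
pt,dt=cams.read_camera("top"); D=np.load("top0.npy"); b=cv2.imread("pics/top0.png"); Pt=cloud("top",D,wfc("top"))
for n,(x,y) in dict(lid=(731,-272),bushing=(369,125),foot1=(380,-138),foot2=(739,188),jar=(734,292),driver=(329,-362)).items():
    # image-difference check
    k=(abs(Pt[...,0]-x)<40)&(abs(Pt[...,1]-y)<40); print(n,"meandiff",np.abs(pt[k].astype(int)-b[k]).mean().round(1))
E
```

```text
[ 429.299 -315.8    229.971] [-0.139  0.686 -1.294]
bar [-9.544  2.978] [90.805 92.658]
scene frame_throat 0.79 [510.244  29.402 143.349]
lid meandiff 1.7
bushing meandiff 19.8
foot1 meandiff 16.8
foot2 meandiff 1.6
jar meandiff 1.8
driver meandiff 25.1
```

View pics/endc.png

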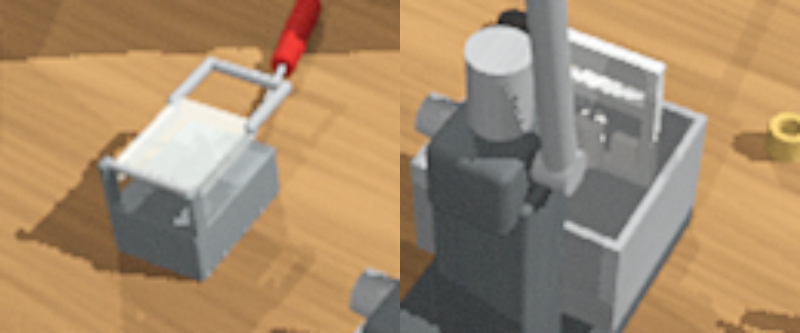

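The left crop shows the guard shut with the toggle leaning towards the camera at (183,215). The right crop shows the frame hanging on the near rim at (610,110). I'll check the bystanders quickly, then hand in.

```bash
python3 - <<'E'
from h import *
cams.read_camera("scene")
for n in ["bushing","foot_a","driver","lid","jar"]: place("scene",n,wfc("scene"),3)
s=bot.sense(); print(s["clock"],s["joint_vel"],s["contact_force"])
bot.finish_job()
E
```

```text
scene bushing 0.62 [372.917 126.629  -2.262]
scene foot_a 0.78 [735.608 187.199  -1.623]
scene foot_a 0.6 [574.323  30.072   2.2  ]
scene foot_a 0.38 [ 380.875 -140.368   -3.77 ]
scene driver 0.67 [ 328.989 -359.288   -0.415]
scene driver 0.26 [ 488.844 -305.715   57.005]
scene lid 0.67 [ 732.304 -274.421    0.661]
scene jar 0.62 [731.207 288.684   1.479]
31.7 [-0.001 -0.004  0.001 -0.006 -0.001 -0.001  0.   ] [-0.157  1.264 -0.683]
the job is handed in; nothing more can be done
```

The job is handed in at 31.7 s of the 72 s allowed. The frame hangs released on the tank's near rim, the toggle is on and the guard is shut. No verdict was reported, so this rests on my own checks.

**What went wrong on the way:**
- **Fingertip offset:** the first grasp closed on air. The real fingertips end about 30 mm short of the reported TCP, measured with the wrist depth image, so I corrected every height after that.
- **Dropped frame:** the first draw from the rack slipped, and the frame fell onto the bench in front of the rack. I laid it across the rack posts, let it tip to a ladder-like lean, regripped the rail deeper and swung it upright.

**Last checks:**
- **Frame:** I felt the hook touch the rim at z ≈ 142 mm. The force peaked at about 26 N (limit 60 N), and I eased it to about 10 N before letting go. Afterwards the throat point read (510, 29, 143) mm, within about 2 mm of the measured middle of the rim. The rail shifted about 3 mm at the top on release.
- **Toggle:** it was pushed to its stop at about 5 N, and the depth image shows the bat leaning away from the robot at about the full on angle.
- **Guard:** the top of the bar is at 92–93 mm, the same as when shut at the start. The arm is clear, with no contact.
- **Bystanders:** all six read within about 5 mm of their starting positions. Simple image differences were high around the bushing, one foot and the driver. I put that down to the arm and its shadow, since the position readings there had not changed.

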